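Clear the speaker, hang up the cabinet key

TASK

Stand the round speaker that blocks the way in front of the desk shelf upright on the cork coaster, its whole base on the cork. Then hang the cabinet key by its ring on the hook under the shelf and let go, so that it hangs down there at rest. Do not knock the speaker over, and leave the mouse, the jar and the phone where they are.

Things in the scene. Friction and masses are not known exactly. Their poses are not given: they have to be found in the camera images.
- speaker: Loose upright cylinder, grey cloth-look side and black top, 62 diameter, 130 tall, about 0.35 kg; stands on the desk in front of the hook, about 60 clear of the front rail of the shelf (axis to rail), at most 20 sideways of the hook. Origin: centre of its underside; z along its axis, up.
- coaster: Round cork coaster fixed on the desk, 120 diameter, 5 thick. Origin: centre of its underside.
- key: Loose key, 0.09 kg, lying flat, ring end away from the robot within 0.5 rad: wooden grip block 60 long (x) by 24 wide (y) by 18 thick (z); from its +x end a 6 thick steel stem carries a steel ring, from its -x end a thin blade reaches to x = -55. Origin: centre of the grip's underside; x towards the ring, z up as it lies. Ring, stem and blade at z = 9. The weight is mainly in the grip.
- key_eye (a point): Centre of the key's ring, at (95, 0, 9) in the key's frame. Ring of 5 thick round bar, 29 clear inside, 39 outside; its hole runs along the key's z.
- hook: Dark steel hook fixed under the shelf, of 6 thick round bar. Its frame has the yaw of the shelf: -x points out of the shelf towards the robot. Origin on the desk straight below hook_seat. Below it, on a wire, a black rubber stop 36 wide (y), 84 to 106 above the desk, its front at x = 4, against which the grip of a hung key comes to lean; a key let go swings against it and hangs still in about 1 s.
- hook_seat (a point): Lowest point of the hook (axis of the bar), where the ring comes to rest; 190 above the desk, 85 behind the front face of the shelf. In the hook's frame the bar runs from here 103 to +x, rising by 16, to the rear rail, and to its free tip 18 to -x and 18 up (lip at 45 degrees). A key hung here has its ring centre about 11 below this point and its x axis up, leaning a few degrees.
- desk_shelf: Fixed open shelf, 200 deep (x), 480 wide (y), on 15 square corner posts. Origin: centre of its footprint; front face x = -100, towards the robot. Clear top: underside 245 up, 8 thick. White rails 12 deep: front 245 to 275 up, rear 220 to 245 up. White router with 4 antennas on the top (x -15 to 95, y 20 to 245, up to 420 high). Books in the bay at y 130 to 220, up to 42 high.
- mouse: Bystander: black computer mouse on the desk, 105 by 60 by 31. Origin: centre of its underside.
- jar: Bystander: clear jar with metal cap, 64 diameter, 75 tall. Origin: centre of its underside.
- phone: Bystander: black phone lying flat, 148 (x) by 72 by 9. Origin: centre of its underside.
Mind the look-alikes: they are no part of the job. Of the things that look like the key, take the one that is nearest to the robot's base at the start.

How it is judged:
By the outcome, as a careful person would: the job done as asked, in the order asked, and still so for the second after the job is handed in, with the robot touching nothing.
It also fails if it takes over 67 s, if anything falls off the work surface, if the arm or the gripper's body presses on something with over 40 N, if the wrist force passes 120 N, or if a joint passes its speed limit or range.

ROBOT

A 6-joint arm with a two-finger parallel gripper is mounted at the origin on the work surface. World frame = base frame: x ahead of the robot, y to its left, z up, the work surface at z = 0. Lengths are in mm, angles in rad, forces in N, time in s.
With the tool pointing down it reaches from about 300 to 950 mm from the base axis. Payload 3.1 kg.
Tool frame: the origin (TCP) lies midway between the tips of the shut fingers; the grasp point (between the pads) lies robot.pinch_z behind it (robot.pinch_z is the distance from the TCP to the grasp point, in mm); z points along the fingers, y is the direction in which the jaws open and shut (so a half turn about z gives the same grasp; the last joint's range is limited). The gripper opens to 85 mm and grips with 20 to 120 N. Pads are 22 mm wide; open, the fingers measure 114 mm over their backs; the gripper's body (76 mm by 85 mm) begins 54 mm behind the grasp point. The pads swing forward as they close: fully open they stand 13 mm farther back than shut.
Start: joints at [1.24, 0.308, 1.634, -0, 1.2, -0.07], TCP at [161.184, 603.864, 231.272] pointing down, gripper open.
Joint ranges: [-3.06, 3.06], [-0.79, 1.96], [0.05, 2.63], [-1.19, 4.34], [0.05, 2.64], [-2.94, 2.94]. Speed limits (rad/s): [2.79, 2.79, 3.14, 3.14, 3.14, 3.14].

INTERFACE

Orientations are given as a unit quaternion [w, x, y, z].
In Python, from plant import status, eyes, order, robot gives the robot as it stands.
- The arm moves only by the tool servo_tool, never from a script. Its argument "targets" is a list of rows, each a list of 7 numbers: the opening, from 0 (shut) to 1 (fully open), then the shift along the world's x, y, z in m, then the turn, a rotation vector about the world's x, y, z in degrees. A call has 1 to 8 rows; each row is the pose to reach, as a shift and turn from the pose commanded when the call began; what a row does not reach only later rows make up. A row lasts 1/8 s, in which the tool goes at most 62.5 mm and 10.7 degrees, less where a joint would pass 70% of its speed; a pose out of reach is approached as far as the arm can. A call with a gripper value outside its range is refused whole. The fingers move at their own pace and stop on an object; "force" is the grip in N (left out, the last holds). Time passes only in rows, so rows that repeat a pose let the fingers close. It gives the time, the measured TCP pose, the force and the opening at its end, in the units of the state.
- status.get_state(): the state, without advancing time (a new reading comes with each control period).
- eyes.camera(name): name is "scene" or "top" or "wrist"; returns a dict with "image" (480x640x3 uint8, red, green, blue), "fx", "fy", "cx", "cy" (pixels), "extrinsics" (4x4, takes a point from camera to world coordinates). Camera axes: x right, y down, z forward; pixel columns grow to the right and rows downward; lengths in mm; the calibration is good to about 2 mm. A picture is of the moment at which its call begins. There is no depth.
- order.sign_off(): hands the job in, once; it reports no verdict.
The state is a dict: "clock": time; "joints": joint angles; "qvel": joint speeds; "joint_torque": joint torques, N m; "position": TCP position; "eef_rot": TCP orientation; "contact_force": force on the tool from outside, world axes, zero at the start; "moment": the same for the moment, N m; "opening": finger opening in mm.
Only numpy, scipy, OpenCV 4.12 (cv2) and the standard library are available. Lean on these libraries where they do the work, as an engineer would, in place of code of your own. Each camera call takes 0.05 s, during which the arm holds its last target.

## Working session

There is one attempt and no reset: what is moved stays moved. The work goes in short steps, Python scripts to look and compute and a tool call to move; the robot and the scene stay as the last step left them, time stands still between calls to the robot, and variables do not carry over. Pictures are saved under pics/ and viewed, and the job is handed in when it is done.

Besides the shell and the picture viewer there is one more tool, called after ">>>" by a JSON object that holds its "method" and its "body". servo_tool: Moves the arm, as the interface text tells. Its arguments: {"type":"object","properties":{"targets":{"type":"array"},"force":{"type":"number"}},"required":["targets"]}

```bash
ls; mkdir -p pics; cat > h.py <<'E'
import numpy as np, cv2
from plant import status, eyes, order, robot
def snap(n,f):
    c=eyes.camera(n); cv2.imwrite('pics/'+f+'.png',c['image'][:,:,::-1]); np.savez('pics/'+f+'.npz',**{k:c[k] for k in('image','fx','fy','cx','cy','extrinsics')}); return c
def load(f): return dict(np.load('pics/'+f+'.npz'))
def ray(c,u,v):
    E=np.array(c['extrinsics']); d=E[:3,:3]@np.array([(u-c['cx'])/c['fx'],(v-c['cy'])/c['fy'],1]); return E[:3,3],d
def onz(c,u,v,z):
    o,d=ray(c,u,v); return o+d*(z-o[2])/d[2]
def proj(c,p):
    E=np.array(c['extrinsics']); q=E[:3,:3].T@(np.array(p,float)-E[:3,3]); return np.array([c['fx']*q[0]/q[2]+c['cx'],c['fy']*q[1]/q[2]+c['cy']])
def tri(c1,p1,c2,p2):
    o1,d1=ray(c1,*p1);o2,d2=ray(c2,*p2)
    A=np.stack([d1,-d2],1); s=np.linalg.lstsq(A,o2-o1,rcond=None)[0]
    a=o1+s[0]*d1;b=o2+s[1]*d2; return (a+b)/2,np.linalg.norm(a-b)
E
python3 - <<'E'
from h import *
np.set_printoptions(precision=3,suppress=True)
for n in('scene','top','wrist'):
    c=snap(n,n+'0'); print(n,c['fx'],np.array(c['extrinsics']))
print(status.get_state(),robot.pinch_z)
E
```

```text
pics
scene 617.3750735339916 [[  -0.952    0.278   -0.127  737.446]
 [   0.306    0.858   -0.414  677.947]
 [  -0.006   -0.433   -0.902 1528.452]
 [   0.       0.       0.       1.   ]]
top 474.37141684451757 [[   0.005   -0.986    0.164  332.367]
 [  -1.      -0.004    0.003   20.482]
 [  -0.002   -0.164   -0.986 1313.188]
 [   0.       0.       0.       1.   ]]
wrist 406.3307055545318 [[  0.258   0.923   0.286  87.405]
 [  0.966  -0.246  -0.078 622.73 ]
 [ -0.001   0.296  -0.955 372.233]
 [  0.      0.      0.      1.   ]]
{'clock': 0.15, 'joints': array([ 1.24 ,  0.309,  1.635, -0.   ,  1.2  , -0.07 ]), 'qvel': array([-0.001, -0.002, -0.004,  0.   , -0.   ,  0.   ]), 'joint_torque': array([  0.   , -41.58 , -27.715,  -0.   ,   0.006,   0.   ]), 'position': array([160.98 , 603.25 , 230.312]), 'eef_rot': array([-0.   ,  0.13 ,  0.992, -0.001]), 'contact_force': array([-0.759,  0.367, -0.777]), 'moment': array([0.014, 0.015, 0.059]), 'opening': 85.10848101368293} 18.700000000000003
```

View pics/scene0.png

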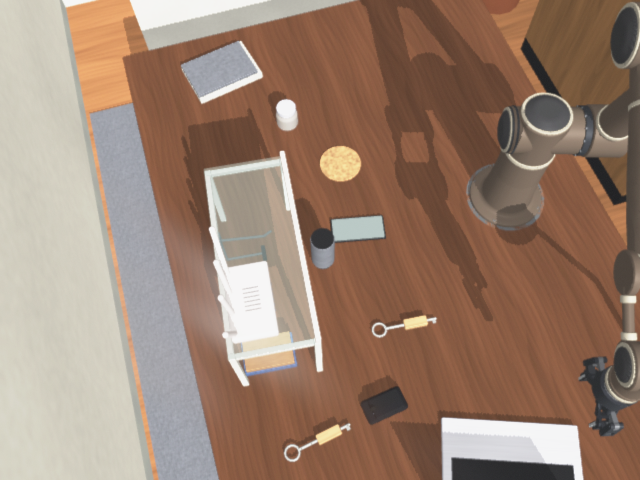

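View pics/top0.png

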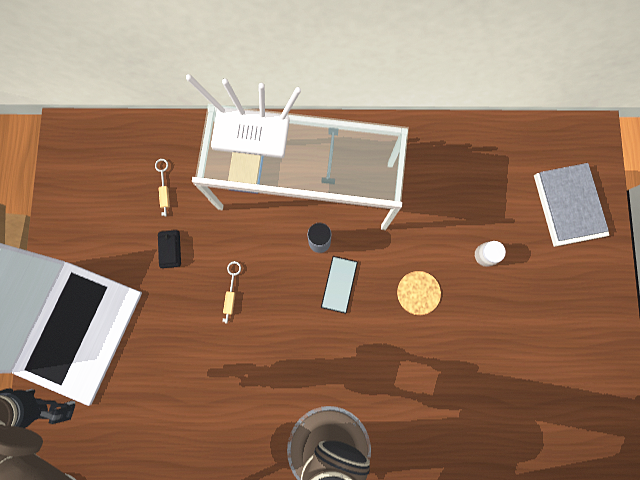

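View pics/wrist0.png

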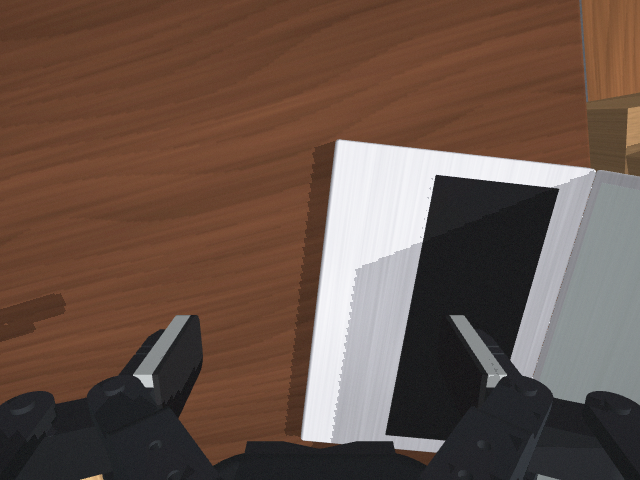

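```bash
python3 - <<'E'
from h import *
t=load('top0')['image'];s=load('scene0')['image']
def crop(im,x0,y0,x1,y1,k): return cv2.resize(im[y0:y1,x0:x1],None,fx=k,fy=k,interpolation=cv2.INTER_NEAREST)[:,:,::-1]
cv2.imwrite('pics/a1.png',crop(t,270,110,420,250,5)); cv2.imwrite('pics/a2.png',crop(s,200,150,340,280,5)[:600])
a=crop(t,200,245,270,335,6);b=crop(s,365,300,445,350,6)
cv2.imwrite('pics/a3.png',np.vstack([np.hstack([a,np.zeros((540,60,3),np.uint8)])])) ; cv2.imwrite('pics/a4.png',b)
E
```

```text
(no output)
```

View pics/a1.png

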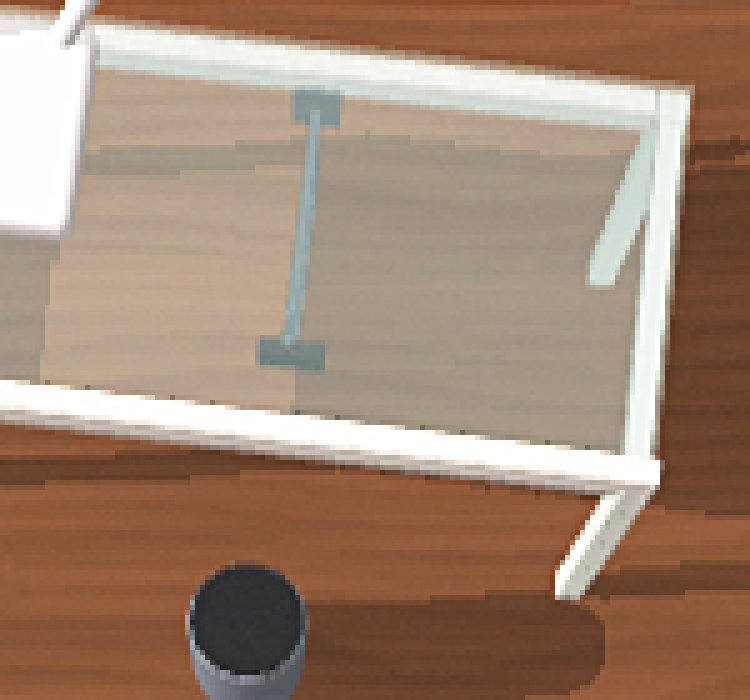

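View pics/a2.png

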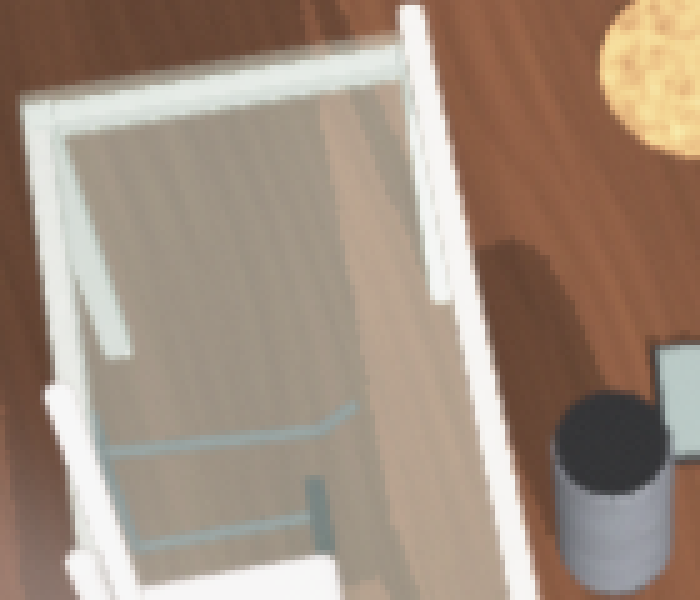

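View pics/a3.png

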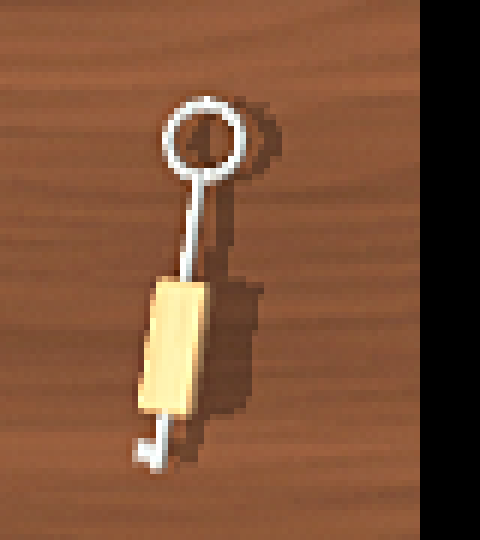

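View pics/a4.png

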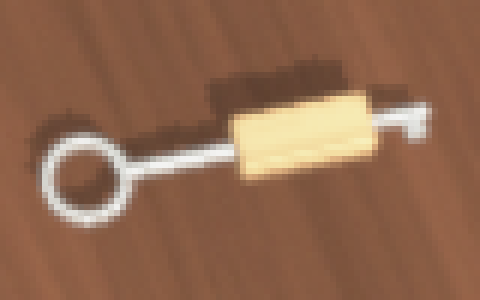

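```bash
python3 - <<'E'
from h import *
np.set_printoptions(precision=1,suppress=True)
t=load('top0');s=load('scene0')
def cr(x0,y0,k,u,v): return x0+(u+.5)/k-.5, y0+(v+.5)/k-.5
# seat in scene
p=cr(200,150,5,320,430); tip=cr(200,150,5,357,405)
seat=onz(s,*p,190); print('seat scene',seat,'tip',onz(s,*tip,208))
print('seat in top',proj(t,seat))
# bar line in scene: rear end
for q in [(110,452)]: print('rear',onz(s,*cr(200,150,5,*q),206))
# top bar
print('top bar rear/front', onz(t,*cr(270,110,5,315,110),205),onz(t,*cr(270,110,5,290,340),190))
# front rail top outer edge line in both imgs (white mask)
print('rail right end top', onz(t,*cr(270,110,5,660,467),275), onz(s,*cr(200,150,5,425,8),275))
# rail mask in top: for columns find white run
im=t['image'].astype(int)
pts=[]
for u in range(290,395,5):
    col=im[150:235,u].min(1); w=np.where(col>200)[0]; w=w+150
    pts.append((u,w.min(),w.max()))
print(pts[::4])
P=np.array([onz(t,u,a,275)[:2] for u,a,b in pts]); f=np.polyfit(P[:,1],P[:,0],1); print('rear top edge x=a*y+b',f, 'yaw',np.degrees(np.arctan(-f[0])))
P=np.array([onz(t,u,b+1,245)[:2] for u,a,b in pts]); f=np.polyfit(P[:,1],P[:,0],1); print('front bottom edge',f)
# coaster
hsv=cv2.cvtColor(t['image'],cv2.COLOR_RGB2HSV); hs=cv2.cvtColor(s['image'],cv2.COLOR_RGB2HSV)
for c,h,n in((t,hsv,'top'),(s,hs,'scene')):
    m=cv2.inRange(h,(15,60,150),(30,255,255))
    k,l,st,ce=cv2.connectedComponentsWithStats(m)
    for i in range(1,k):
        if st[i,4]>60: print(n,st[i],ce[i],onz(c,*ce[i],5),onz(c,*ce[i],18))
# speaker top
for c,n,box in((t,'top',(300,215,340,255)),(s,'scene',(305,222,340,275))):
    x0,y0,x1,y1=box
    m=(c['image'][y0:y1,x0:x1].max(2)<70).astype(np.uint8)
    k,l,st,ce=cv2.connectedComponentsWithStats(m)
    for i in range(1,k):
        if st[i,4]>60: print(n,st[i],onz(c,*(ce[i]+[x0,y0]),130))
# key
for c,n,ro,off,k in((t,'top',(204,138),(200,245),6),(s,'scene',(87,179),(365,300),6)):
    print('ring',n,onz(c,*cr(*off,k,*ro),9))
E
```

```text
seat scene [690.2   6.5 190. ] tip [670.5   8.2 208. ]
seat in top [328.7 173.3]
rear [788.9  -5.  206. ]
top bar rear/front [792.1  -2.6 205. ] [679.2   9.2 190. ]
rail right end top [ 594.4 -156.5  275. ] [ 584.9 -154.5  275. ]
[(290, np.int64(188), np.int64(193)), (310, np.int64(191), np.int64(195)), (330, np.int64(193), np.int64(198)), (350, np.int64(196), np.int64(200)), (370, np.int64(198), np.int64(203)), (390, np.int64(158), np.int64(214))]
rear top edge x=a*y+b [  0.  618.6] yaw -0.2463286357896029
front bottom edge [  0.2 608.8]
top [295 159  33  13 144] [313.4 165.1] [773.4  48.4   5. ] [769.   48.1  18. ]
top [159 186  11  22 188] [163.4 196.7] [678. 474.   5.] [674.6 469.5  18. ]
top [  5 214  21  34 561] [ 13.6 228.9] [582.9 889.7   5. ] [580.4 881.1  18. ]
top [ 397  271   44   44 1477] [418.5 292.6] [ 410.  -243.1    5. ] [ 409.2 -240.5   18. ]
top [223 291  12  23 198] [228.5 302.4] [380.8 277.9   5. ] [380.3 275.3  18. ]
scene [ 320  146   41   35 1126] [340.  163.1] [ 410.2 -244.1    5. ] [ 413.  -236.3   18. ]
scene [403 315  25  15 260] [415.  321.9] [378.4 272.5   5. ] [381.4 275.9  18. ]
scene [245 351  49  21 602] [269.2 360.7] [762.1 254.5   5. ] [761.9 258.2  18. ]
scene [316 424  26  21 287] [328.3 434.1] [675.7 468.4   5. ] [676.3 470.2  18. ]
top [  8   8  22  22 377] [550.4  30.4 130. ]
scene [  6   7  22  19 340] [550.2  28.  130. ]
ring top [476.1 266.5   9. ]
ring scene [473.7 263.9   9. ]
```

```bash
python3 - <<'E'
from h import *
np.set_printoptions(precision=1,suppress=True)
t=load('top0');s=load('scene0')
im=t['image'].astype(int)
pts=[]
for u in range(290,382,3):
    w=np.where(im[180:210,u].min(1)>200)[0]+180; pts.append((u,w.min()-.5,w.max()+.5))
for j,z in((1,275),(2,245)):
    P=np.array([onz(t,p[0],p[j],z)[:2] for p in pts]); f=np.polyfit(P[:,1],P[:,0],1); print(z,f,'yaw',np.degrees(np.arctan(-f[0])),'x at y=6.5',np.polyval(f,6.5), 'res',np.std(np.polyval(f,P[:,1])-P[:,0]))
# scene: outer front edge of top rail 275 (rows)
im=s['image'].astype(int); P=[];Q=[]
for v in range(165,330,3):
    w=np.where(im[v,270:330].min(1)>200)[0]+270
    if len(w): P.append(onz(s,w.max()+.5,v,275)[:2]);
P=np.array(P); f=np.polyfit(P[:,1],P[:,0],1); print('scene front edge',f,np.degrees(np.arctan(f[0])),np.polyval(f,6.5),np.std(np.polyval(f,P[:,1])-P[:,0]))
E
```

```text
275 [  0.1 617.1] yaw -6.884470615672689 x at y=6.5 617.8386387958398 res 0.6961584451654261
245 [  0.1 611.7] yaw -6.837679204709114 x at y=6.5 612.47942050633 res 0.68792908582273
scene front edge [  0.1 605.3] 6.780734950329339 606.087903424978 0.6371777309640656
```

```bash
cat > plan.py <<'E'
import json,sys
from h import *
from scipy.spatial.transform import Rotation as Rn
np.set_printoptions(precision=4,suppress=True)
def R(yaw,b,roll=0):
    y,b=np.radians([yaw,b]); r=np.radians(0)
    z=np.array([np.sin(b)*np.cos(y),np.sin(b)*np.sin(y),-np.cos(b)]); j=np.array([-np.sin(y),np.cos(y),0])
    return Rn.from_matrix(np.stack([np.cross(j,z),j,z],1))
FLIP=Rn.from_euler('z',180,degrees=True)
def cur():
    try: d=json.load(open('cmd.json')); return np.array(d['p']),Rn.from_quat(d['q'])
    except FileNotFoundError: return np.array([161.184,603.864,231.272]),R(-14.96,0)
def commit(sh,rv):   # shift m, rotvec deg actually sent in last row
    p,q=cur(); q=Rn.from_rotvec(np.radians(rv))*q
    json.dump(dict(p=list(p+1000*np.array(sh)),q=list(q.as_quat())),open('cmd.json','w'))
def go(P,Rt):
    p,q=cur(); print('shift',(np.array(P)-p)/1000,'rot',np.degrees((Rt*q.inv()).as_rotvec()))
def st():
    s=status.get_state(); p,q=cur(); e=s['eef_rot']; m=Rn.from_quat([e[1],e[2],e[3],e[0]])
    print('t',s['clock'],'pos',s['position'],'err',s['position']-p,'roterr',np.degrees((m*q.inv()).as_rotvec()),'F',s['contact_force'],'M',s['moment'],'open',s['opening'],'j',s['joints'],'tz',m.as_matrix()[:,2])
Y=-6.83; hx=np.array([np.cos(np.radians(Y)),np.sin(np.radians(Y)),0]); hy=np.array([-hx[1],hx[0],0])
seat=np.array([690.5,6.8,190.])
E
python3 - <<'E'
from plan import *
st()
Rt=R(Y,20); z=Rt.as_matrix()[:,2]
T=np.array([550.3,29,105])+26*z
print(T,z); go(T-100*z,Rt); go(T,Rt)
E
```

```text
t 0.15 pos [160.9803 603.25   230.3116] err [-0.2037 -0.614  -0.9604] roterr [-0.0987  0.0323  0.0183] F [-0.7593  0.3668 -0.7775] M [0.0136 0.0154 0.0591] open 85.10848101368293 j [ 1.2403  0.3088  1.6349 -0.      1.1997 -0.0697] tz [-0.0006 -0.0017 -1.    ]
[559.1294  27.9425  80.568 ] [ 0.3396 -0.0407 -0.9397]
shift [ 0.364  -0.5719 -0.0567] rot [ -3.7833 -19.6559   8.0472]
shift [ 0.3979 -0.5759 -0.1507] rot [ -3.7833 -19.6559   8.0472]
```

>>> {"method": "servo_tool", "body": {"targets": [[1, 0.03, -0.05, 0.01, 0, -1, 0], [1, 0.364, -0.572, 0, -3.8, -19.7, 8], [1, 0.364, -0.572, 0, -3.8, -19.7, 8], [1, 0.364, -0.572, 0, -3.8, -19.7, 8], [1, 0.364, -0.572, 0, -3.8, -19.7, 8], [1, 0.364, -0.572, 0, -3.8, -19.7, 8], [1, 0.364, -0.572, 0, -3.8, -19.7, 8], [1, 0.364, -0.572, 0, -3.8, -19.7, 8]], "force": 30}}

```text
clock: 1.15
position: [427.5, 183.7, 234.4]
eef_rot: [0.174, 0.059, 0.983, -0.01]
contact_force: [0.8, 1.5, 0.2]
opening: 85.1
```

```bash
python3 - <<'E'
from plan import *
commit([.364,-.572,0],[-3.8,-19.7,8]); st()
E
```

```text
t 1.15 pos [427.5208 183.7323 234.3979] err [-97.6632 151.8683   3.1259] roterr [ 0.0196 -0.0573  0.0504] F [0.8069 1.4662 0.1832] M [ 0.0373  0.1066 -0.0063] open 85.05192849572535 j [ 0.4356 -0.1867  2.1935 -0.2433  0.8478 -0.8808] tz [ 0.3413 -0.0404 -0.9391]
```

>>> {"method": "servo_tool", "body": {"targets": [[1, 0, 0, 0, 0, 0, 0], [1, 0, 0, 0, 0, 0, 0]]}}

```text
clock: 1.4
position: [426.7, 185.1, 234.0]
eef_rot: [0.173, 0.06, 0.983, -0.01]
contact_force: [0.6, -0.2, -0.4]
opening: 85.5
```

```bash
python3 - <<'E'
from plan import *
st()
s=status.get_state()
p,q=cur(); json.dump(dict(p=list(s['position']+[.2,.5,.9]),q=list(R(Y,20).as_quat())),open('cmd.json','w'))
Rt=R(Y,20); z=Rt.as_matrix()[:,2]
T=np.array([550.3,29,105])+26*z
go(T-100*z,Rt); go(T,Rt)
E
```

```text
t 1.4 pos [426.7448 185.0841 233.9857] err [-98.4392 153.2201   2.7137] roterr [ 0.0176  0.0392 -0.0855] F [ 0.5783 -0.2107 -0.3971] M [0.0386 0.1608 0.0363] open 85.46540321035603 j [ 0.4398 -0.1848  2.1926 -0.2446  0.8498 -0.8737] tz [ 0.3396 -0.0413 -0.9397]
shift [ 0.0982 -0.1536 -0.0603] rot [0. 0. 0.]
shift [ 0.1322 -0.1576 -0.1543] rot [0. 0. 0.]
```

>>> {"method": "servo_tool", "body": {"targets": [[1, 0.0982, -0.1536, -0.06, 0, 0, 0], [1, 0.0982, -0.1536, -0.06, 0, 0, 0], [1, 0.0982, -0.1536, -0.06, 0, 0, 0], [1, 0.0982, -0.1536, -0.06, 0, 0, 0], [1, 0.0982, -0.1536, -0.06, 0, 0, 0]]}}

```text
clock: 2.02
position: [524.6, 33.5, 173.6]
eef_rot: [0.173, 0.058, 0.983, -0.01]
contact_force: [-1.3, -0.7, -0.2]
opening: 85.7
```

```bash
cat >> plan.py <<'E'
def sync():
    s=status.get_state(); e=s['eef_rot']
    json.dump(dict(p=list(s['position']+[.2,.5,.9]),q=[e[1],e[2],e[3],e[0]]),open('cmd.json','w')); st()
E
python3 - <<'E'
from plan import *
sync()
Rt=R(Y,20); z=Rt.as_matrix()[:,2]
T=np.array([550.3,29,105])+26*z
go(T,Rt)
snap('wrist','w1')
snap('scene','s1')
E
```

```text
t 2.025 pos [524.5882  33.5437 173.5939] err [-0.2 -0.5 -0.9] roterr [0. 0. 0.] F [-1.3318 -0.6541 -0.2009] M [0.0215 0.1291 0.0541] open 85.6937569308871 j [ 0.0065  0.0023  2.1611 -0.0711  0.6338 -1.3967] tz [ 0.3387 -0.0399 -0.94  ]
shift [ 0.0343 -0.0061 -0.0939] rot [-0.0171 -0.0559 -0.0894]
```

View pics/w1.png

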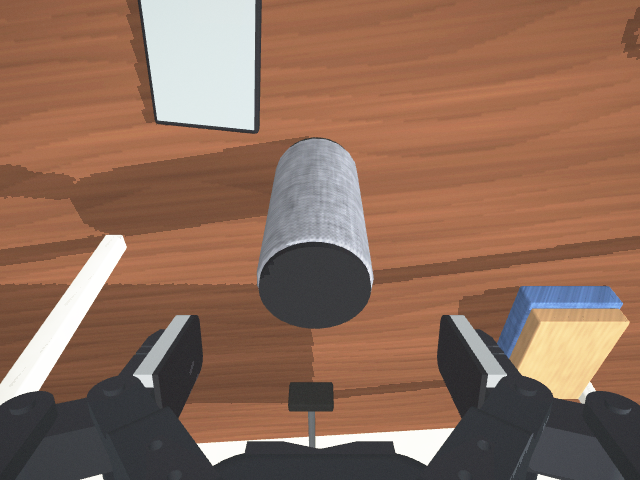

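View pics/s1.png

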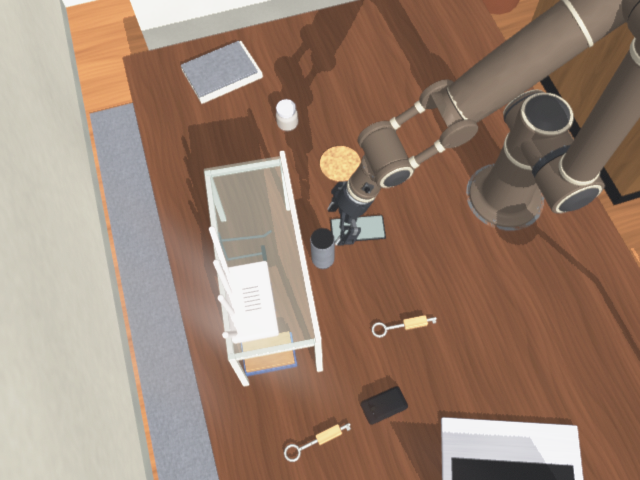

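>>> {"method": "servo_tool", "body": {"targets": [[1, 0.011, -0.002, -0.031, 0, 0, 0], [1, 0.023, -0.004, -0.062, 0, 0, 0], [1, 0.034, -0.006, -0.094, 0, 0, 0], [1, 0.034, -0.006, -0.094, 0, 0, 0], [0.6, 0.034, -0.006, -0.094, 0, 0, 0], [0.6, 0.034, -0.006, -0.094, 0, 0, 0], [0.6, 0.034, -0.006, -0.094, 0, 0, 0], [0.6, 0.034, -0.006, -0.094, 0, 0, 0]], "force": 30}}

```text
clock: 3.12
position: [560.3, 26.4, 82.2]
eef_rot: [0.175, 0.059, 0.983, -0.01]
contact_force: [-3.0, 3.9, 7.2]
opening: 61.8
```

```bash
python3 - <<'E'
from plan import *
sync()
snap('wrist','w2')
E
```

```text
t 3.125 pos [560.3037  26.3744  82.1668] err [-0.2 -0.5 -0.9] roterr [0. 0. 0.] F [-3.0053  3.8534  7.1961] M [0.7568 0.3212 0.2833] open 61.76350441434832 j [-0.0096  0.2319  2.1398 -0.0909  0.4202 -1.3837] tz [ 0.3434 -0.0403 -0.9383]
```

View pics/w2.png

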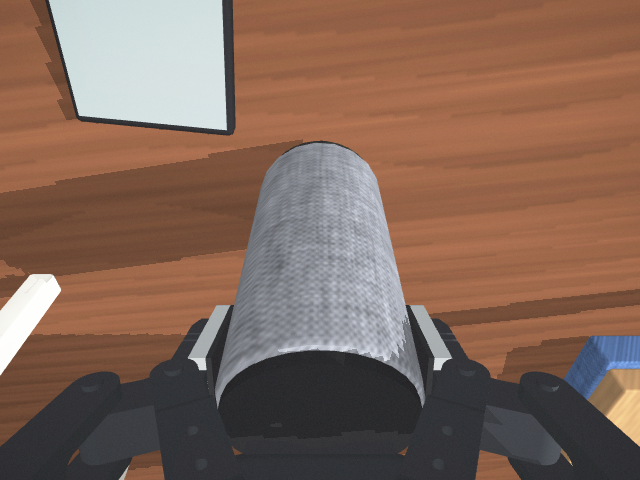

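>>> {"method": "servo_tool", "body": {"targets": [[0.6, 0, 0, 0.015, 0, 0, 0], [0.6, 0, 0, 0.04, 0, 0, 0], [0.6, -0.02, -0.03, 0.06, 0, 0, 0], [0.6, -0.045, -0.08, 0.06, 0, 0, 0], [0.6, -0.07, -0.13, 0.06, 0, 0, 0], [0.6, -0.095, -0.18, 0.06, 0, 0, 0], [0.6, -0.12, -0.23, 0.06, 0, 0, 0], [0.6, -0.1402, -0.2726, 0.06, 0, 0, 0]]}}

```text
clock: 4.18
position: [416.8, -248.0, 140.2]
eef_rot: [0.173, 0.059, 0.983, -0.01]
contact_force: [0.5, -0.4, -4.8]
opening: 61.5
```

>>> {"method": "servo_tool", "body": {"targets": [[0.6, 0, 0, 0, 0, 0, 0], [0.6, 0, 0, -0.02, 0, 0, 0], [0.6, 0, 0, -0.035, 0, 0, 0], [0.6, 0, 0, -0.045, 0, 0, 0], [0.6, 0, 0, -0.045, 0, 0, 0]]}}

```text
clock: 4.8
position: [418.4, -245.5, 94.0]
eef_rot: [0.173, 0.059, 0.983, -0.009]
contact_force: [-0.3, -0.5, -5.5]
opening: 61.0
```

```bash
python3 - <<'E'
from plan import *
sync()
snap('wrist','w3');snap('top','t3');c=snap('scene','s3')
im=np.vstack([c['image'][100:260,270:450]]); cv2.imwrite('pics/s3c.png',cv2.resize(im,None,fx=4,fy=3.7)[:,:,::-1])
E
```

```text
t 4.8 pos [ 418.3947 -245.4622   93.9995] err [-0.2 -0.5 -0.9] roterr [0. 0. 0.] F [-0.2846 -0.5105 -5.5353] M [ 0.0421  0.4452 -0.0455] open 61.04557345737949 j [-0.7555  0.092   2.2752  0.4153  0.5299 -2.5416] tz [ 0.3384 -0.0387 -0.9402]
```

View pics/s3c.png

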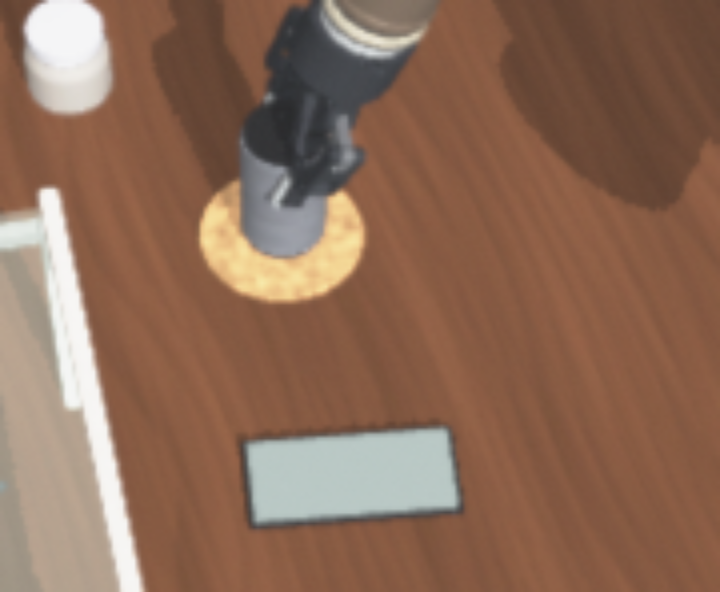

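View pics/w3.png

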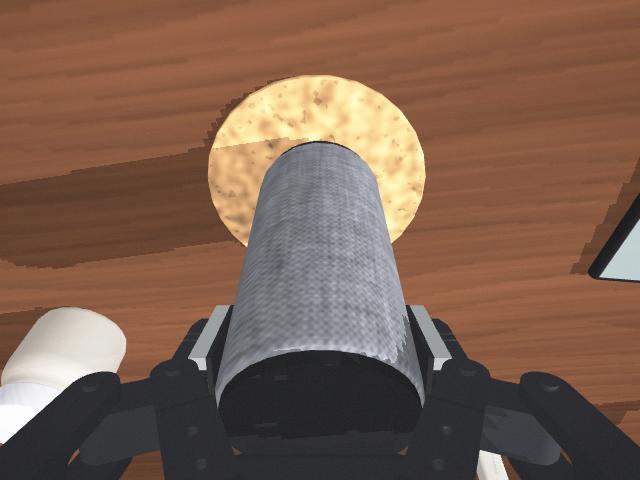

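View pics/t3.png

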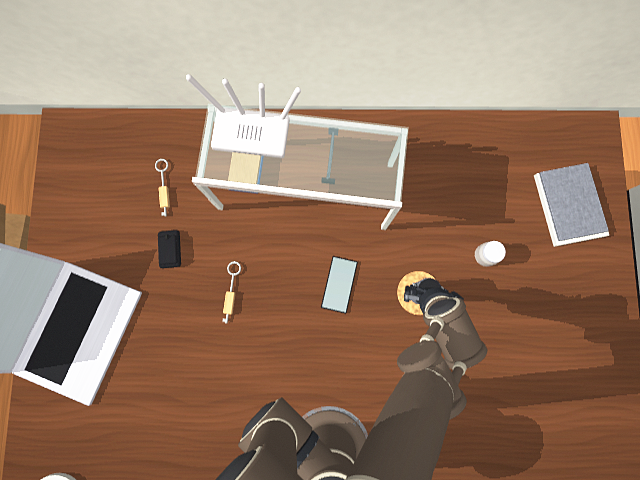

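>>> {"method": "servo_tool", "body": {"targets": [[0.6, 0.001, 0, -0.003, 0, 0, 0], [0.6, 0.001, 0, -0.005, 0, 0, 0], [0.6, 0.001, 0, -0.006, 0, 0, 0], [0.6, 0.001, 0, -0.007, 0, 0, 0], [0.6, 0.001, 0, -0.007, 0, 0, 0]]}}

```text
clock: 5.58
position: [419.9, -246.8, 88.1]
eef_rot: [0.174, 0.059, 0.983, -0.01]
contact_force: [-0.5, 0.1, -4.4]
opening: 61.1
```

```bash
python3 - <<'E'
from plan import *
sync()
E
```

```text
t 5.575 pos [ 419.8646 -246.7774   88.1187] err [-0.2 -0.5 -0.9] roterr [0. 0. 0.] F [-0.5203  0.0561 -4.4217] M [0.0398 0.3752 0.0183] open 61.11177453982552 j [-0.755   0.1076  2.2754  0.4276  0.5124 -2.5545] tz [ 0.3402 -0.041  -0.9395]
```

Just touching (load beginning to ease); 1 mm more, then release gently.

>>> {"method": "servo_tool", "body": {"targets": [[0.6, 0, 0, -0.001, 0, 0, 0], [0.6, 0, 0, -0.0015, 0, 0, 0], [0.6, 0, 0, -0.0015, 0, 0, 0]]}}

```text
clock: 5.95
position: [420.3, -247.0, 87.3]
eef_rot: [0.174, 0.059, 0.983, -0.011]
contact_force: [-3.2, 1.6, 3.0]
opening: 61.3
```

```bash
python3 - <<'E'
from plan import *
sync()
E
```

```text
t 5.95 pos [ 420.2702 -247.0265   87.2987] err [-0.2 -0.5 -0.9] roterr [0. 0. 0.] F [-3.2155  1.6283  3.0441] M [0.3132 0.4549 0.0645] open 61.29946245602085 j [-0.755   0.1101  2.2752  0.4306  0.5096 -2.5579] tz [ 0.341  -0.0413 -0.9392]
```

Touching. Open, then withdraw along the tool axis.

>>> {"method": "servo_tool", "body": {"targets": [[0.8, 0, 0, 0, 0, 0, 0], [1, 0, 0, 0, 0, 0, 0], [1, 0, 0, 0, 0, 0, 0], [1, 0, 0, 0, 0, 0, 0], [1, -0.007, 0.001, 0.019, 0, 0, 0], [1, -0.02, 0.0025, 0.056, 0, 0, 0], [1, -0.034, 0.004, 0.094, 0, 0, 0], [1, -0.051, 0.006, 0.141, 0, 0, 0]]}}

```text
clock: 6.95
position: [368.0, -240.2, 228.2]
eef_rot: [0.173, 0.059, 0.983, -0.01]
contact_force: [-0.4, -0.4, 0.4]
opening: 85.4
```

```bash
python3 - <<'E'
from plan import *
sync()
snap('wrist','w4');c=snap('scene','s4')
im=np.vstack([c['image'][100:260,270:450]]); cv2.imwrite('pics/s4c.png',cv2.resize(im,None,fx=4,fy=3.7)[:,:,::-1])
E
```

```text
t 6.95 pos [ 368.0179 -240.1565  228.1548] err [-0.2 -0.5 -0.9] roterr [0. 0. 0.] F [-0.3742 -0.4323  0.3696] M [ 0.011   0.0812 -0.0347] open 85.38987384180382 j [-0.8441 -0.2497  2.2553  0.2957  0.8927 -2.4533] tz [ 0.3391 -0.0399 -0.9399]
```

View pics/s4c.png

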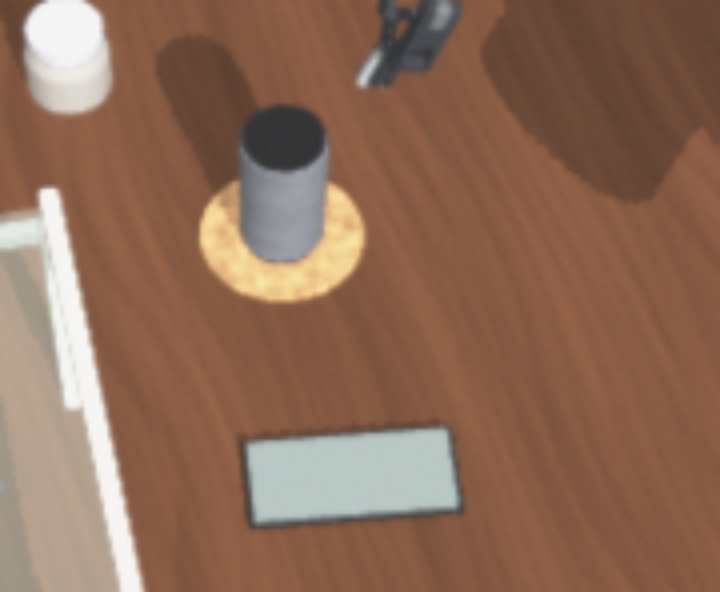

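View pics/w4.png

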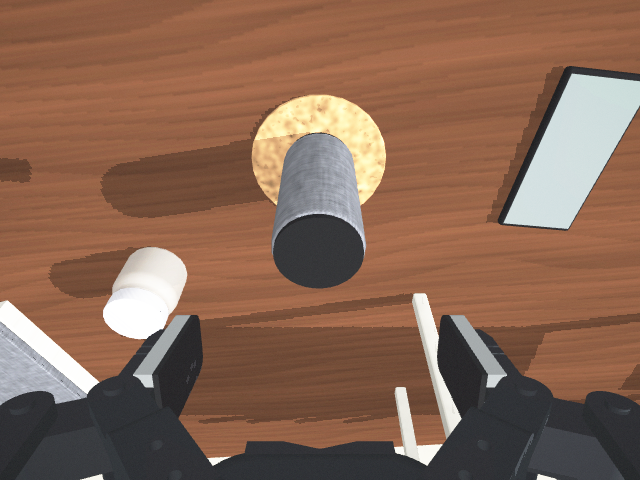

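```bash
python3 - <<'E'
from plan import *
c=load('s4'); x0,y0,x1,y1=325,120,360,160
m=(c['image'][y0:y1,x0:x1].max(2)<70).astype(np.uint8)
k,l,s_,ce=cv2.connectedComponentsWithStats(m)
for i in range(1,k):
    if s_[i,4]>60: print(s_[i],onz(c,*(ce[i]+[x0,y0]),135))
go([390,20,240],R(-90,0))
E
```

```text
[  6   9  20  17 270] [ 410.6305 -245.1472  135.    ]
shift [0.0218 0.2597 0.0109] rot [ 16.2841  14.5153 -82.232 ]
```

Speaker is upright with its top centre at (411, -245), within 2 mm of the coaster's centre. Now I'll fetch the key.

>>> {"method": "servo_tool", "body": {"targets": [[1, 0, 0.02, 0.02, 2, 1.8, -10], [1, 0.005, 0.055, 0.02, 4, 3.6, -20], [1, 0.01, 0.09, 0.015, 6, 5.4, -30], [1, 0.015, 0.125, 0.01, 8, 7.2, -40], [1, 0.02, 0.16, 0.01, 10, 9, -50], [1, 0.022, 0.195, 0.01, 12, 10.8, -61], [1, 0.022, 0.23, 0.01, 14, 12.6, -71], [1, 0.022, 0.26, 0.01, 16.3, 14.5, -82]]}}

```text
clock: 8.05
position: [390.4, 21.0, 236.9]
eef_rot: [0.033, 0.607, 0.794, -0.002]
contact_force: [0.3, -0.7, -1.2]
opening: 85.5
```

```bash
python3 - <<'E'
from plan import *
sync()
KY=-6.3
go([374.6,276.3,120],R(KY,0)*FLIP)
E
```

```text
t 8.05 pos [390.4348  21.0259 236.8672] err [-0.2 -0.5 -0.9] roterr [0. 0. 0.] F [ 0.3035 -0.7162 -1.198 ] M [-0.0126  0.0488  0.0051] open 85.52490642366091 j [-0.0232 -0.2099  2.167  -0.0467  1.1335 -0.2687] tz [ 0.0504 -0.0435 -0.9978]
shift [-0.016   0.2548 -0.1178] rot [   4.462    -0.5087 -111.3898]
```

>>> {"method": "servo_tool", "body": {"targets": [[1, 0, 0.02, 0, 0, 0, -10], [1, 0, 0.05, 0, 0, 0, -20], [1, 0, 0.08, 0, 0, 0, -30], [1, -0.003, 0.11, -0.01, 1, 0, -40], [1, -0.005, 0.14, -0.02, 2, 0, -50], [1, -0.008, 0.17, -0.03, 2, 0, -60], [1, -0.01, 0.2, -0.04, 3, 0, -70], [1, -0.013, 0.22, -0.05, 3, 0, -80]]}}

```text
clock: 9.05
position: [377.3, 240.3, 186.4]
eef_rot: [0.011, 0.976, 0.217, -0.005]
contact_force: [0.2, 0.5, 0.1]
opening: 85.2
```

```bash
python3 - <<'E'
from plan import *
sync()
KY=-6.3
go([374.6,276.3,120],R(KY,0)*FLIP)
E
```

```text
t 9.05 pos [377.253  240.2653 186.3786] err [-0.2 -0.5 -0.9] roterr [0. 0. 0.] F [0.1789 0.5167 0.1222] M [ 0.0289 -0.023  -0.1078] open 85.1728399142613 j [ 0.4825  0.0232  2.0658 -0.0205  1.0677  1.6256] tz [-0.005  -0.0229 -0.9997]
shift [-0.0029  0.0355 -0.0673] rot [  1.2012  -0.6367 -31.38  ]
```

>>> {"method": "servo_tool", "body": {"targets": [[1, -0.001, 0.012, -0.02, 0.4, -0.2, -10], [1, -0.002, 0.024, -0.045, 0.8, -0.4, -20], [1, -0.0029, 0.0355, -0.067, 1.2, -0.6, -31.4], [1, -0.0029, 0.0355, -0.067, 1.2, -0.6, -31.4], [1, -0.0029, 0.0355, -0.067, 1.2, -0.6, -31.4]]}}

```text
clock: 9.68
position: [375.1, 274.6, 120.8]
eef_rot: [0.0, 0.999, -0.051, 0.0]
contact_force: [-0.4, -0.2, -0.0]
opening: 85.2
```

```bash
python3 - <<'E'
from plan import *
sync()
KY=-6.3
go([374.6,276.3,3],R(KY,0)*FLIP)
c=snap('wrist','w5')
m=cv2.inRange(cv2.cvtColor(c['image'],cv2.COLOR_RGB2HSV),(15,60,150),(30,255,255))
k,l,s_,ce=cv2.connectedComponentsWithStats(m)
for i in range(1,k):
    if s_[i,4]>300: print(s_[i],onz(c,*ce[i],18)); cn=cv2.findContours((l==i).astype(np.uint8),0,2)[0][0]; b=cv2.boxPoints(cv2.minAreaRect(cn)); print(b,[onz(c,*q,18)[:2] for q in b])
E
```

```text
t 9.675 pos [375.125  274.5999 120.7925] err [-0.2 -0.5 -0.9] roterr [0. 0. 0.] F [-0.4009 -0.1577 -0.0407] M [0.0298 0.0445 0.0226] open 85.16262107519249 j [ 0.5388  0.1469  2.0872 -0.0012  0.9074  2.2131] tz [ 0.0005 -0.0008 -1.    ]
shift [-0.0007  0.0012 -0.1187] rot [ 0.0433  0.0302 -0.4095]
[301 183  39  94 989] [388.2719 273.2973  18.    ]
[[301. 183.]
 [339. 183.]
 [339. 276.]
 [301. 276.]] [array([413.043 , 281.7986]), array([410.6847, 258.9767]), array([350.5527, 264.3278]), array([353.0816, 288.8204])]
```

View pics/w5.png

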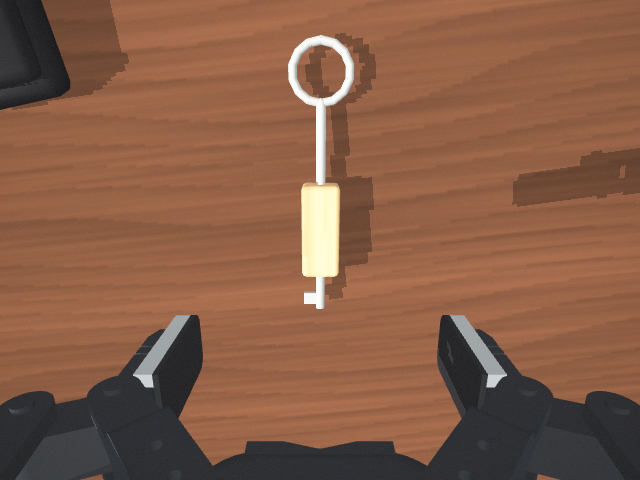

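Two key look-alikes: top px (230,300), about 470 mm from the base, and (163,190), about 825 mm. I take the nearer one, as the wrist view confirms: it lies centred between the pads at column 320.

>>> {"method": "servo_tool", "body": {"targets": [[1, 0, 0, -0.04, 0, 0, 0], [1, 0, 0, -0.08, 0, 0, 0], [1, 0, 0, -0.105, 0, 0, 0], [1, 0, 0, -0.115, 0, 0, 0], [0.6, 0, 0, -0.117, 0, 0, 0], [0.2, 0, 0, -0.117, 0, 0, 0], [0.1, 0, 0, -0.117, 0, 0, 0], [0.1, 0, 0, -0.117, 0, 0, 0]], "force": 50}}

```text
clock: 10.72
position: [376.1, 275.3, 4.9]
eef_rot: [-0.0, 0.999, -0.053, 0.001]
contact_force: [-0.3, -0.5, 4.6]
opening: 22.9
```

>>> {"method": "servo_tool", "body": {"targets": [[0.1, 0, 0, 0, 0, 0, 0], [0.1, 0, 0, 0, 0, 0, 0], [0.1, 0, 0, 0, 0, 0, 0]]}}

```text
clock: 11.1
position: [376.1, 275.4, 4.9]
eef_rot: [-0.0, 0.999, -0.053, 0.001]
contact_force: [-0.1, -0.2, 6.2]
opening: 22.8
```

```bash
python3 - <<'E'
from plan import *
sync()
snap('wrist','w6')
E
```

```text
t 11.1 pos [376.1233 275.3753   4.8819] err [-0.2 -0.5 -0.9] roterr [0. 0. 0.] F [-0.1081 -0.2114  6.2352] M [-0.0596  0.1154 -0.0322] open 22.75713759498695 j [ 0.539   0.3699  2.1225 -0.0013  0.6465  2.2163] tz [ 0.0027  0.0007 -1.    ]
```

View pics/w6.png

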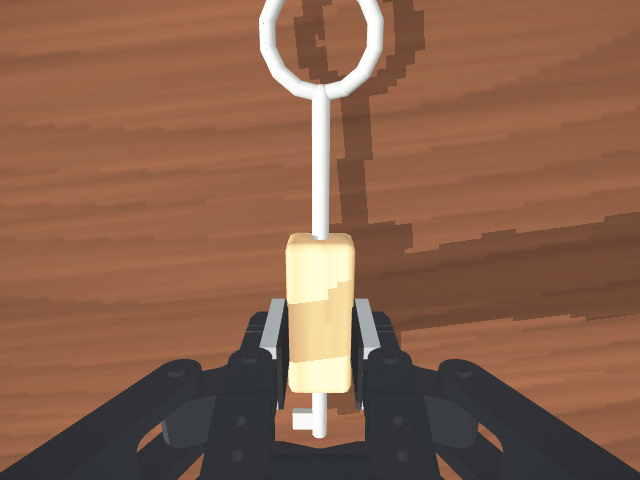

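```bash
python3 - <<'E'
from plan import *
c=load('w5'); r=onz(c,321,71,9); print('eye',r)
g=c['image']; m=(g.min(2)>190).astype(np.uint8); k,l,s_,ce=cv2.connectedComponentsWithStats(m)
for i in range(1,k):
    if s_[i,4]>200: print(s_[i],ce[i])
et=np.array([100,0,-4.])
Rt=R(Y,70)*FLIP
eye=seat+hx*-200+[0,0,17]
T=eye-Rt.apply(et); print('T',T); go(T,Rt)
E
```

```text
eye [474.9457 263.2994   9.    ]
[ 288   35   65  150 2036] [320.1159  92.9224]
[ 302  188   34  121 3013] [319.3336 239.4401]
T [461.6921  34.2052 111.6627]
shift [ 0.0854 -0.2417  0.1059] rot [ -7.8778 -69.4067  -0.7248]
```

>>> {"method": "servo_tool", "body": {"targets": [[0.1, 0, 0, 0.02, 0, 0, 0], [0.1, 0, -0.01, 0.06, 0, 0, 0], [0.1, 0.01, -0.04, 0.1, -1, -9, 0], [0.1, 0.02, -0.07, 0.106, -2, -18, 0], [0.1, 0.03, -0.1, 0.106, -3, -27, 0], [0.1, 0.04, -0.13, 0.106, -4, -36, 0], [0.1, 0.055, -0.165, 0.106, -5, -45, 0], [0.1, 0.07, -0.2, 0.106, -6, -54, 0]]}}

```text
clock: 12.15
position: [432.1, 56.0, 180.7]
eef_rot: [0.013, 0.917, -0.046, 0.396]
contact_force: [2.7, 1.0, 1.6]
opening: 22.3
```

```bash
python3 - <<'E'
from plan import *
sync()
et=np.array([100,0,-4.])
Rt=R(Y,70)*FLIP
eye=seat+hx*-200+[0,0,17]
T=eye-Rt.apply(et); go(T,Rt)
E
```

```text
t 12.15 pos [432.0577  56.0403 180.7193] err [-0.2 -0.5 -0.9] roterr [0. 0. 0.] F [2.6578 0.9907 1.5566] M [0.1068 0.2699 0.033 ] open 22.25645046291543 j [ 0.1525 -0.3548  2.6275 -1.1947  0.1831  2.9405] tz [ 0.7252 -0.0599 -0.686 ]
shift [ 0.0294 -0.0223 -0.07  ] rot [ -3.2322 -23.1048  -1.5299]
```

```bash
cat > kin.py <<'E'
import numpy as np
from scipy.spatial.transform import Rotation as Rn
from scipy.optimize import least_squares
D=[([1.2403,.3088,1.6349,0,1.1997,-.0697],[160.98,603.25,230.31],[0,.13,.992,-.001]),
([.4398,-.1848,2.1926,-.2446,.8498,-.8737],[426.74,185.08,233.99],[.173,.06,.983,-.01]),
([.0065,.0023,2.1611,-.0711,.6338,-1.3967],[524.59,33.54,173.59],[.173,.058,.983,-.01]),
([-.0096,.2319,2.1398,-.0909,.4202,-1.3837],[560.30,26.37,82.17],[.175,.059,.983,-.01]),
([-.7555,.092,2.2752,.4153,.5299,-2.5416],[418.39,-245.46,94.0],[.173,.059,.983,-.009]),
([-.755,.1101,2.2752,.4306,.5096,-2.5579],[420.27,-247.03,87.30],[.174,.059,.983,-.011]),
([-.8441,-.2497,2.2553,.2957,.8927,-2.4533],[368.02,-240.16,228.15],[.173,.059,.983,-.01]),
([-.0232,-.2099,2.167,-.0467,1.1335,-.2687],[390.43,21.03,236.87],[.033,.607,.794,-.002]),
([.4825,.0232,2.0658,-.0205,1.0677,1.6256],[377.25,240.27,186.38],[.011,.976,.217,-.005]),
([.5388,.1469,2.0872,-.0012,.9074,2.2131],[375.13,274.6,120.79],[0,.999,-.051,0]),
([.539,.3699,2.1225,-.0013,.6465,2.2163],[376.12,275.38,4.88],[0,.999,-.053,.001]),
([.1525,-.3548,2.6275,-1.1947,.1831,2.9405],[432.06,56.04,180.72],[.013,.917,-.046,.396])]
AX='zyyzyz'
def chain(q):
    R=np.eye(3); out=[R]
    for a,t in zip(AX,q): R=R@Rn.from_euler(a,t).as_matrix(); out.append(R)
    return out
R0=Rn.from_euler('z',S0:=90,degrees=True).as_matrix()
def A(q): c=chain(q); return np.hstack(c)
M=np.vstack([A(d[0]) for d in D]); b=np.concatenate([d[1] for d in D])
X=np.linalg.lstsq(M,b,rcond=1e-2)[0]
LIM=np.array([[-3.06,3.06],[-.79,1.96],[.05,2.63],[-1.19,4.34],[.05,2.64],[-2.94,2.94]])
def fk(q):
    c=chain(q); return np.hstack(c)@X, Rn.from_matrix(c[-1]@R0)
def ik(P,Rt,q0):
    f=lambda q:(lambda p,r:np.concatenate([(p-P)/100,(Rt*r.inv()).as_rotvec()]))(*fk(q))
    q0=np.clip(q0,LIM[:,0]+1e-3,LIM[:,1]-1e-3)
    s=least_squares(f,q0,bounds=(LIM[:,0],LIM[:,1])); return s.x,np.abs(s.fun).max()
if __name__=='__main__':
    np.set_printoptions(precision=3,suppress=True)
    print(X.reshape(-1,3)); print('svd',np.linalg.svd(M)[1])
    for d in D:
        p,r=fk(d[0]); e=d[2]; m=Rn.from_quat([e[1],e[2],e[3],e[0]]); print(p-d[1],np.degrees((m*r.inv()).magnitude()))
E
python3 kin.py
```

```text
[[ -0.014   0.007 157.258]
 [  0.001  14.495 157.258]
 [  0.039  14.495 481.758]
 [ 36.618  14.495 263.259]
 [ -0.006   0.004 263.259]
 [  0.024   0.004 158.624]
 [  0.003  -0.016 158.624]]
svd [9.04  8.162 8.142 3.625 3.599 1.896 1.801 1.227 1.102 0.819 0.732 0.522
 0.4   0.223 0.149 0.    0.    0.    0.    0.    0.   ]
[ 0.005  0.004 -0.   ] 0.02656850744254915
[-0.001  0.002 -0.036] 0.06583755207670568
[-0.002  0.015  0.012] 0.027133697012361003
[-0.007 -0.004  0.004] 0.04986610172306865
[-0.02   0.021 -0.027] 0.07865741119094273
[ 0.016 -0.019  0.001] 0.05443884630251099
[ 0.012 -0.004  0.023] 0.013624603535553798
[-0.003 -0.017  0.004] 0.07236651002263318
[-0.011  0.008  0.003] 0.04516646377210673
[-0.007 -0.002  0.003] 0.06939477459525108
[ 0.018 -0.006  0.006] 0.06947158961476697
[-0.     0.003  0.007] 0.03353333402004988
```

```bash
cat > t1.py <<'E'
from plan import *; from kin import *
np.set_printoptions(precision=2,suppress=True)
et=np.array([100,0,-4.])
rng=np.random.default_rng(0)
def sols(P,Rt):
    S=[]
    for j4 in (0,np.pi,-1,1.57,4):
        for j6 in(-2,0,2):
            for j3 in (1.2,2):
                x,e=ik(P,Rt,np.array([0,.5,j3,j4,.8,j6]))
                if e<1e-3 and not any(np.abs(x-y).max()<.02 for y in S): S.append(x)
    return S
if __name__=='__main__':
  for b in(50,60,70,80):
    Rt=R(Y,b)*FLIP
    for off in((-3,-9),(-40,17),(-150,17)):
        T=seat+hx*off[0]+[0,0,off[1]]-Rt.apply(et)
        print(b,off,T,*sols(T,Rt))
E
python3 t1.py
```

```text
50 (-3, -9) [626.74  14.44 101.82] [-0.    0.3   2.29  3.42  0.33 -1.76]
50 (-40, 17) [590.    18.84 127.82] [ 0.01  0.18  2.37  3.5   0.29 -1.83]
50 (-150, 17) [480.78  31.92 127.82] [ 0.07 -0.02  2.59  3.6   0.33 -1.89]
60 (-3, -9) [641.32  12.69  92.4 ] [ 0.01  0.43  2.32  3.32  0.66 -1.65]
60 (-40, 17) [604.58  17.09 118.4 ] [ 0.02  0.32  2.4   3.35  0.63 -1.67]
60 (-150, 17) [495.36  30.17 118.4 ] [ 0.09  0.19  2.62  3.41  0.73 -1.67]
70 (-3, -9) [657.29  10.78  85.66] [ 0.01  0.59  2.3   3.29  0.98 -1.61]
70 (-40, 17) [620.56  15.18 111.66] [ 0.02  0.49  2.39  3.3   0.97 -1.61]
70 (-150, 17) [511.34  28.26 111.66] [ 0.09  0.45  2.6   3.36  1.14 -1.59]
80 (-3, -9) [674.19   8.75  81.82] [ 0.01  0.76  2.25  3.27  1.27 -1.59]
80 (-40, 17) [637.45  13.15 107.82] [ 0.02  0.68  2.35  3.29  1.28 -1.59]
80 (-150, 17) [528.23  26.24 107.82] [ 0.09  0.7   2.54  3.35  1.49 -1.55]
```

```bash
cat > path.py <<'E'
from plan import *; from kin import *
def rows(Q,op,n0=None):
    s=status.get_state(); p0,r0=fk(np.array(s['joints']))
    for q in Q:
        p,r=fk(q); print([op,*np.round((p-p0)/1000,3).tolist(),*np.round(np.degrees((r*r0.inv()).as_rotvec()),1).tolist()],'   ',p.round(0),(p+r.apply([100,0,-4])).round(0))
def seg(a,b,n): return [np.array(a)+(np.array(b)-np.array(a))*i/n for i in range(1,n+1)]
E
python3 - <<'E'
from path import *
q=np.array(status.get_state()['joints'])
Q1=[.15,-.35,2.5,0,.35,1.73]; Q2=[.15,-.35,2.5,3.3,.35,-1.57]
rows(seg(q,Q1,8),.1); print(); rows(seg(Q1,Q2,16),.1)
E
```

```text
[0.1, 0.002, -0.002, 0.002, -0.4, 1.1, -0.3]     [434.  54. 182.] [500.  47. 257.]
[0.1, 0.002, -0.001, 0.003, -0.5, 2.4, -0.3]     [434.  55. 183.] [503.  48. 256.]
[0.1, 0.002, 0.001, 0.003, -0.3, 3.9, -0.0]     [434.  57. 184.] [504.  50. 255.]
[0.1, 0.002, 0.007, 0.004, 0.2, 5.4, 0.7]     [434.  63. 184.] [506.  56. 253.]
[0.1, 0.001, 0.014, 0.004, 1.0, 6.9, 1.7]     [433.  70. 185.] [507.  64. 252.]
[0.1, 0.001, 0.025, 0.006, 2.1, 8.2, 3.2]     [433.  81. 187.] [508.  75. 252.]
[0.1, 0.001, 0.038, 0.009, 3.4, 9.3, 5.0]     [433.  94. 190.] [510.  89. 253.]
[0.1, 0.002, 0.054, 0.013, 5.0, 10.1, 7.2]     [434. 110. 194.] [512. 105. 256.]

[0.1, -0.0, 0.076, 0.015, 7.6, 10.1, 10.5]     [432. 132. 196.] [510. 129. 258.]
[0.1, 0.0, 0.097, 0.021, 10.1, 9.2, 13.6]     [432. 153. 202.] [510. 151. 265.]
[0.1, 0.003, 0.118, 0.03, 12.5, 7.5, 16.5]     [435. 174. 211.] [511. 171. 276.]
[0.1, 0.009, 0.135, 0.043, 14.7, 5.1, 19.1]     [441. 191. 223.] [514. 189. 291.]
[0.1, 0.016, 0.15, 0.058, 16.5, 2.0, 21.2]     [448. 206. 238.] [518. 203. 310.]
[0.1, 0.026, 0.161, 0.075, 17.9, -1.5, 22.7] 
[... 169 characters left out ...]
[481. 226. 292.] [536. 218. 375.]
[0.1, 0.062, 0.168, 0.13, 19.0, -13.7, 23.6]     [494. 224. 311.] [543. 213. 397.]
[0.1, 0.074, 0.161, 0.147, 18.4, -17.7, 22.6]     [506. 217. 328.] [549. 205. 418.]
[0.1, 0.086, 0.151, 0.163, 17.2, -21.4, 20.9]     [518. 207. 344.] [555. 193. 436.]
[0.1, 0.097, 0.136, 0.176, 15.6, -24.5, 18.7]     [529. 192. 357.] [561. 177. 450.]
[0.1, 0.106, 0.118, 0.186, 13.6, -27.0, 16.1]     [538. 174. 367.] [565. 159. 462.]
[0.1, 0.114, 0.098, 0.193, 11.3, -28.8, 13.1]     [546. 154. 373.] [569. 140. 470.]
[0.1, 0.119, 0.076, 0.195, 8.8, -29.8, 9.9]     [551. 132. 376.] [572. 119. 473.]
[0.1, 0.121, 0.054, 0.194, 6.2, -29.9, 6.6]     [553. 110. 375.] [574.  98. 472.]
```

>>> {"method": "servo_tool", "body": {"targets": [[0.1, 0.002, -0.002, 0.002, -0.4, 1.1, -0.3], [0.1, 0.002, -0.001, 0.003, -0.5, 2.4, -0.3], [0.1, 0.002, 0.001, 0.003, -0.3, 3.9, 0], [0.1, 0.002, 0.007, 0.004, 0.2, 5.4, 0.7], [0.1, 0.001, 0.014, 0.004, 1, 6.9, 1.7], [0.1, 0.001, 0.025, 0.006, 2.1, 8.2, 3.2], [0.1, 0.001, 0.038, 0.009, 3.4, 9.3, 5], [0.1, 0.002, 0.054, 0.013, 5, 10.1, 7.2]]}}

```text
clock: 13.15
position: [432.8, 115.0, 192.5]
eef_rot: [-0.051, 0.949, 0.0, 0.31]
contact_force: [0.5, 0.3, -1.8]
opening: 22.5
```

```bash
python3 - <<'E'
from path import *
q=np.array(status.get_state()['joints']); print(q)
Q1=[.15,-.35,2.5,0,.35,1.73]; Q2=[.15,-.35,2.5,3.3,.35,-1.57]
rows(seg(Q1,Q2,16)[:8],.1)
E
```

```text
[ 0.1607 -0.3444  2.4989  0.0069  0.3485  1.7253]
[0.1, -0.001, 0.017, 0.003, 2.7, -0.2, 2.4]     [432. 132. 196.] [510. 129. 258.]
[0.1, -0.001, 0.038, 0.009, 5.5, -1.0, 5.2]     [432. 153. 202.] [510. 151. 265.]
[0.1, 0.002, 0.059, 0.018, 8.3, -2.6, 7.8]     [435. 174. 211.] [511. 171. 276.]
[0.1, 0.008, 0.076, 0.031, 10.8, -4.9, 10.1]     [441. 191. 223.] [514. 189. 291.]
[0.1, 0.016, 0.091, 0.046, 13.0, -7.9, 11.9]     [448. 206. 238.] [518. 203. 310.]
[0.1, 0.025, 0.102, 0.063, 14.8, -11.3, 13.2]     [458. 217. 255.] [524. 213. 331.]
[0.1, 0.036, 0.109, 0.081, 16.1, -15.2, 13.9]     [469. 224. 274.] [530. 218. 353.]
[0.1, 0.048, 0.111, 0.1, 16.8, -19.3, 14.0]     [481. 226. 292.] [536. 218. 375.]
```

Followed exactly; the model holds. I'll continue the wrist turn-over.

>>> {"method": "servo_tool", "body": {"targets": [[0.1, -0.001, 0.017, 0.003, 2.7, -0.2, 2.4], [0.1, -0.001, 0.038, 0.009, 5.5, -1.0, 5.2], [0.1, 0.002, 0.059, 0.018, 8.3, -2.6, 7.8], [0.1, 0.008, 0.076, 0.031, 10.8, -4.9, 10.1], [0.1, 0.016, 0.091, 0.046, 13.0, -7.9, 11.9], [0.1, 0.025, 0.102, 0.063, 14.8, -11.3, 13.2], [0.1, 0.036, 0.109, 0.081, 16.1, -15.2, 13.9], [0.1, 0.048, 0.111, 0.1, 16.8, -19.3, 14.0]]}}

```text
clock: 14.15
position: [481.5, 225.5, 293.0]
eef_rot: [-0.224, 0.859, 0.078, 0.453]
contact_force: [-0.1, 0.4, -1.1]
opening: 22.6
```

```bash
python3 - <<'E'
from path import *
q=np.array(status.get_state()['joints']); print(q)
Q1=[.15,-.35,2.5,0,.35,1.73]; Q2=[.15,-.35,2.5,3.3,.35,-1.57]
rows(seg(Q1,Q2,16)[8:],.1)
E
```

```text
[ 0.1488 -0.3513  2.5017  1.6631  0.3494  0.0665]
[0.1, 0.012, -0.001, 0.018, 0.8, -3.7, -0.9]     [494. 224. 311.] [543. 213. 397.]
[0.1, 0.025, -0.008, 0.035, 1.1, -7.4, -2.5]     [506. 217. 328.] [549. 205. 418.]
[0.1, 0.037, -0.019, 0.051, 0.8, -10.9, -4.8]     [518. 207. 344.] [555. 193. 436.]
[0.1, 0.047, -0.034, 0.064, 0.1, -13.8, -7.5]     [529. 192. 357.] [561. 177. 450.]
[0.1, 0.057, -0.051, 0.074, -1.0, -16.2, -10.6]     [538. 174. 367.] [565. 159. 462.]
[0.1, 0.064, -0.071, 0.08, -2.6, -17.9, -14.0]     [546. 154. 373.] [569. 140. 470.]
[0.1, 0.069, -0.093, 0.083, -4.6, -18.9, -17.5]     [551. 132. 376.] [572. 119. 473.]
[0.1, 0.072, -0.115, 0.082, -6.8, -19.0, -21.0]     [553. 110. 375.] [574.  98. 472.]
```

>>> {"method": "servo_tool", "body": {"targets": [[0.1, 0.012, -0.001, 0.018, 0.8, -3.7, -0.9], [0.1, 0.025, -0.008, 0.035, 1.1, -7.4, -2.5], [0.1, 0.037, -0.019, 0.051, 0.8, -10.9, -4.8], [0.1, 0.047, -0.034, 0.064, 0.1, -13.8, -7.5], [0.1, 0.057, -0.051, 0.074, -1.0, -16.2, -10.6], [0.1, 0.064, -0.071, 0.08, -2.6, -17.9, -14.0], [0.1, 0.069, -0.093, 0.083, -4.6, -18.9, -17.5], [0.1, 0.072, -0.115, 0.082, -6.8, -19.0, -21.0]]}}

```text
clock: 15.15
position: [553.2, 109.9, 374.0]
eef_rot: [-0.071, 0.786, -0.018, 0.614]
contact_force: [0.5, -0.1, -0.9]
opening: 22.5
```

```bash
python3 - <<'E'
from path import *
q=np.array(status.get_state()['joints']); print(q)
et=np.array([100,0,-4.]); Rt=R(Y,70)*FLIP
T=seat+hx*-180+[0,0,17]-Rt.apply(et)
x,e=ik(T,Rt,np.array([.09,.45,2.6,3.36,1.14,-1.59])); print(x,e)
rows(seg(q,x,8),.1)
E
```

```text
[ 0.1507 -0.3501  2.4995  3.3091  0.3456 -1.5776]
[ 0.2096  0.4831  2.63    3.528   1.212  -1.6001] 0.047764582302071486
[0.1, 0.005, -0.004, -0.038, 0.3, 0.9, -1.4]     [559. 106. 336.] [580.  93. 433.]
[0.1, 0.006, -0.01, -0.076, 0.3, 1.7, -2.9]     [560. 100. 298.] [582.  86. 395.]
[0.1, 0.003, -0.018, -0.113, -0.1, 2.5, -4.6]     [556.  92. 261.] [580.  78. 357.]
[0.1, -0.004, -0.028, -0.148, -1.0, 3.3, -6.3]     [549.  82. 226.] [574.  69. 322.]
[0.1, -0.016, -0.039, -0.182, -2.2, 4.0, -8.1]     [537.  71. 192.] [563.  60. 288.]
[0.1, -0.031, -0.051, -0.212, -3.8, 4.7, -9.8]     [523.  59. 162.] [549.  50. 258.]
[0.1, -0.049, -0.064, -0.24, -5.9, 5.3, -11.3]     [505.  46. 134.] [532.  40. 230.]
[0.1, -0.069, -0.077, -0.264, -8.3, 5.8, -12.7]     [484.  33. 110.] [513.  30. 206.]
```

```bash
python3 - <<'E'
from path import *
q=np.array(status.get_state()['joints'])
et=np.array([100,0,-4.]); Rt=R(Y,70)*FLIP
for off,z in((-140,17),(-140,60),(-135,120)):
    T=seat+hx*off+[0,0,z]-Rt.apply(et)
    x,e=ik(T,Rt,np.array([.09,.45,2.6,3.36,1.14,-1.59])); print(x,e); rows([x],.1)
E
```

```text
[ 0.0836  0.4532  2.5834  3.3536  1.119  -1.5943] 1.1096089325146608e-10
[0.1, -0.032, -0.083, -0.262, -7.5, 6.5, -9.8]     [521.  27. 112.] [551.  23. 207.]
[ 0.0836  0.2593  2.6103  3.3754  0.9561 -1.6371] 1.1368683772161603e-15
[0.1, -0.032, -0.083, -0.219, -7.5, 6.5, -9.8]     [521.  27. 155.] [551.  23. 250.]
[ 0.0793  0.0009  2.612   3.4308  0.7075 -1.7245] 1.1368683772161603e-15
[0.1, -0.027, -0.083, -0.159, -7.5, 6.5, -9.8]     [526.  26. 215.] [556.  23. 310.]
```

>>> {"method": "servo_tool", "body": {"targets": [[0.1, -0.007, -0.02, -0.04, -2, 1.6, -2.5], [0.1, -0.014, -0.042, -0.08, -4, 3.2, -5], [0.1, -0.02, -0.062, -0.12, -5.5, 4.8, -7.5], [0.1, -0.027, -0.083, -0.16, -7.5, 6.5, -9.8], [0.1, -0.032, -0.083, -0.2, -7.5, 6.5, -9.8], [0.1, -0.032, -0.083, -0.235, -7.5, 6.5, -9.8], [0.1, -0.032, -0.083, -0.262, -7.5, 6.5, -9.8], [0.1, -0.032, -0.083, -0.262, -7.5, 6.5, -9.8]]}}

```text
clock: 16.15
position: [520.1, 27.4, 109.1]
eef_rot: [0.034, 0.82, -0.047, 0.57]
contact_force: [-0.7, -0.6, -1.1]
opening: 22.5
```

```bash
python3 - <<'E'
from path import *
sync()
snap('wrist','w7');snap('scene','s7');snap('top','t7')
s=load('s7')['image'][150:300,220:360];t=load('t7')['image'][140:260,260:400]
cv2.imwrite('pics/s7c.png',cv2.resize(s,None,fx=4,fy=4)[:,:,::-1]);cv2.imwrite('pics/t7c.png',cv2.resize(t,None,fx=5,fy=5)[:600,:,::-1])
E
```

```text
t 16.15 pos [520.1003  27.447  109.1345] err [-0.2 -0.5 -0.9] roterr [0. 0. 0.] F [-0.672  -0.5733 -1.1485] M [ 0.1374  0.6189 -0.0477] open 22.474949573768235 j [ 0.0822  0.4561  2.5842  3.3496  1.1163 -1.5942] tz [ 0.9311 -0.1094 -0.348 ]
```

View pics/w7.png

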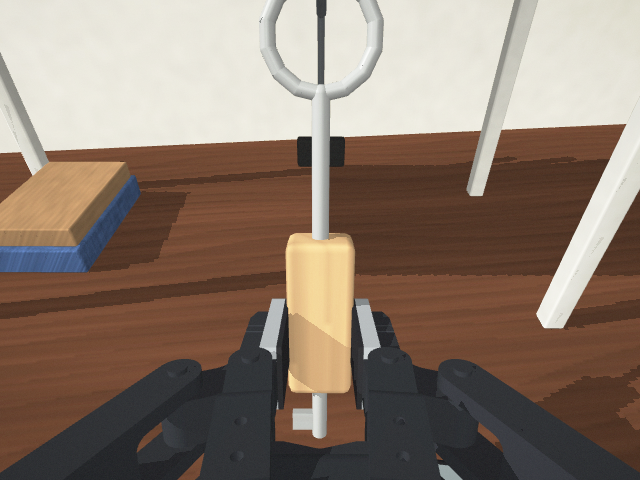

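View pics/s7c.png

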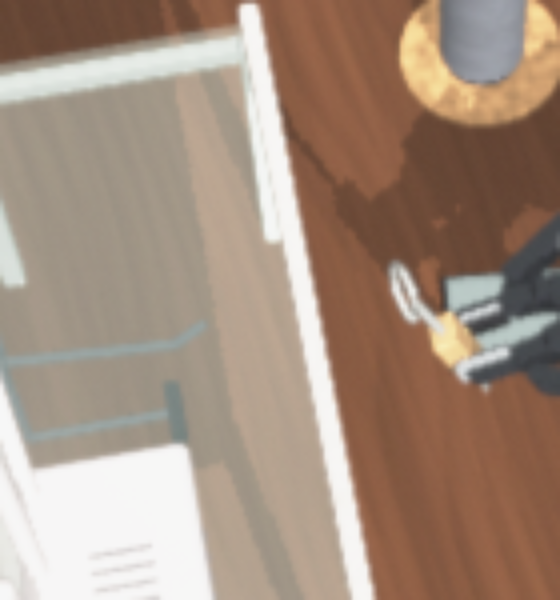

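View pics/t7c.png

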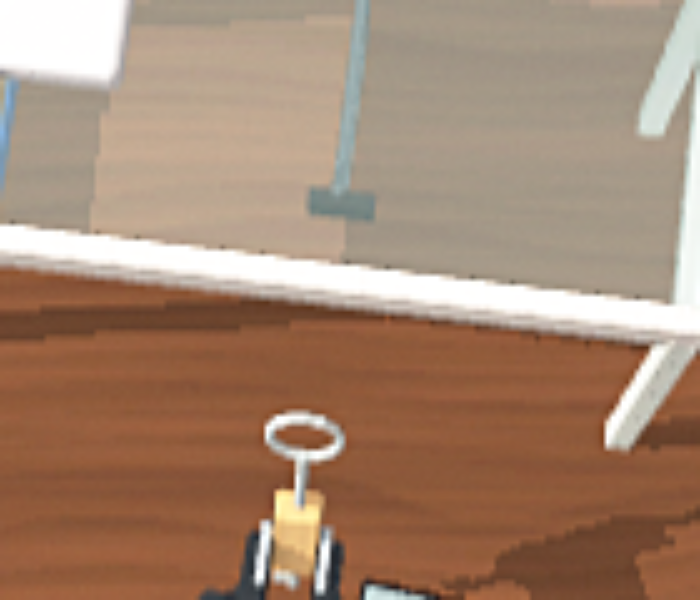

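```bash
python3 - <<'E'
from path import *
s=load('s7');t=load('t7')
cr=lambda x0,y0,k,u,v:(x0+(u+.5)/k-.5,y0+(v+.5)/k-.5)
e,g=tri(s,cr(220,150,4,404,293),t,cr(260,140,5,304,437)); print(e,g)
p,r=fk(np.array(status.get_state()['joints'])); ee=p+r.apply([100,0,-4]); print('pred',ee)
for E in(e,ee): d=E-seat; print('hook frame',d@hx,d@hy,d[2])
# stop front centre bottom/ wire in wrist image: lateral ray check
w=load('w7')
print('proj seat,tip,stop',proj(w,seat),proj(w,seat-18*hx+[0,0,18]),proj(w,seat+4*hx+[0,0,-95]))
E
```

```text
[551.5977  26.1078 210.0063] 0.19084305894587525
pred [552.1174  24.127  210.0481]
hook frame -140.21270531389166 2.6519334510062933 20.006291384911265
hook frame -139.4611509935651 0.7470070489901479 20.048092578913725
proj seat,tip,stop [320.2122  10.9657] [320.217  -21.6212] [320.0708 153.7814]
```

```bash
python3 - <<'E'
from path import *
sync()
p,q=cur(); p=p-[.2,.5,.9]
ee=p+q.apply([100,0,-4]); d=ee-seat; print(d@hx,d@hy,d[2])
Rt=R(Y,70)*FLIP
for x,z in((-90,17),(-60,17),(-40,17),(-28,16),(-20,14),(-14,10),(-8,4),(-5,-3),(-3,-8)):
    sh=(seat+hx*x+[0,0,z]-ee)/1000; Q,e=ik(p+1000*sh,q,np.array(status.get_state()['joints'])); print(x,z,sh,Q,e)
print(np.degrees((Rt*q.inv()).as_rotvec()))
E
```

```text
t 16.3 pos [522.4025  27.6972 114.6024] err [-0.2 -0.5 -0.9] roterr [0. 0. 0.] F [0.4192 0.4227 0.0156] M [0.0501 0.6303 0.0216] open 22.63851270724435 j [ 0.0824  0.4467  2.5839  3.3495  1.1177 -1.5942] tz [ 0.935  -0.109  -0.3376]
-139.39870673715825 0.7625725038885165 20.082922062325054
-90 17 [ 0.049  -0.0066 -0.0031] [ 0.0441  0.4734  2.49    3.3155  1.0508 -1.6025] 1.0401401961956935e-14
-60 17 [ 0.0787 -0.0102 -0.0031] [ 0.0282  0.487   2.4322  3.3024  1.0067 -1.6074] 8.526512829121202e-16
-40 17 [ 0.0986 -0.0126 -0.0031] [ 0.0192  0.498   2.3929  3.2952  0.9783 -1.6102] 2.6673108166619386e-14
-28 16 [ 0.1105 -0.014  -0.0041] [ 0.0142  0.5083  2.3685  3.2911  0.9642 -1.6113] 6.888864478860057e-13
-20 14 [ 0.1185 -0.015  -0.0061] [ 0.0112  0.5194  2.3513  3.2881  0.9581 -1.6114] 2.7634144972310537e-12
-14 10 [ 0.1244 -0.0157 -0.0101] [ 0.0089  0.5353  2.3369  3.2854  0.9594 -1.6105] 2.924875619481071e-12
-8 4 [ 0.1304 -0.0164 -0.0161] [ 0.0068  0.5568  2.3212  3.2824  0.9651 -1.6088] 1.5211298887152226e-12
-5 -3 [ 0.1334 -0.0167 -0.0231] [ 0.0057  0.5793  2.3106  3.2801  0.9769 -1.6064] 1.960836007453004e-13
-3 -8 [ 0.1353 -0.017  -0.0281] [ 0.005   0.5951  2.3033  3.2785  0.9852 -1.6048] 8.781950860958787e-14
[-0.0157  0.2754 -0.1612]
```

>>> {"method": "servo_tool", "body": {"targets": [[0.1, 0.012, -0.002, -0.001, 0, 0, 0], [0.1, 0.028, -0.004, -0.002, 0, 0, 0], [0.1, 0.044, -0.006, -0.003, 0, 0, 0], [0.1, 0.06, -0.008, -0.003, 0, 0, 0], [0.1, 0.075, -0.01, -0.003, 0, 0, 0], [0.1, 0.088, -0.0115, -0.003, 0, 0, 0], [0.1, 0.094, -0.012, -0.003, 0, 0, 0], [0.1, 0.094, -0.012, -0.003, 0, 0, 0]]}}

```text
clock: 17.3
position: [616.1, 15.6, 110.2]
eef_rot: [0.033, 0.817, -0.048, 0.574]
contact_force: [-0.5, 0.4, -2.0]
opening: 22.6
```

```bash
cat > look.py <<'E'
from path import *
import sys
n=sys.argv[1]
snap('wrist','w'+n);snap('scene','s'+n);snap('top','t'+n)
sync()
p,q=cur(); p=p-[.2,.5,.9]
ee=p+q.apply([100,0,-4]); d=ee-seat; print('eye in hook',d@hx,d@hy,d[2])
for x,z in((-45,17),(-28,16),(-20,14),(-14,10),(-8,4),(-5,-3),(-3,-8)): print(x,z,(seat+hx*x+[0,0,z]-ee)/1000)
s=load('s'+n)['image'][200:280,220:320];t=load('t'+n)['image'][140:240,280:380]
w=load('w'+n)['image'][0:300,200:440]
a=cv2.resize(s,None,fx=4,fy=3.75); b=cv2.resize(t,None,fx=4,fy=3)
cv2.imwrite('pics/c'+n+'.png',np.hstack([np.vstack([a,b]),cv2.resize(w,(400,600))])[:,:,::-1])
E
python3 look.py 8
```

```text
t 17.45 pos [615.047   15.6735 109.6672] err [-0.2 -0.5 -0.9] roterr [0. 0. 0.] F [ 0.6684 -0.1279 -1.2146] M [ 0.076   0.6061 -0.005 ] open 22.82059303411837 j [ 0.0212  0.4974  2.4036  3.2968  0.9849 -1.6096] tz [ 0.9337 -0.109  -0.341 ]
eye in hook -45.63744066214908 -0.1074270534935963 15.038942733310535
-45 17 [0.0006 0.     0.002 ]
-28 16 [ 0.0175 -0.002   0.001 ]
-20 14 [ 0.0255 -0.0029 -0.001 ]
-14 10 [ 0.0314 -0.0037 -0.005 ]
-8 4 [ 0.0374 -0.0044 -0.011 ]
-5 -3 [ 0.0404 -0.0047 -0.018 ]
-3 -8 [ 0.0423 -0.005  -0.023 ]
```

View pics/c8.png

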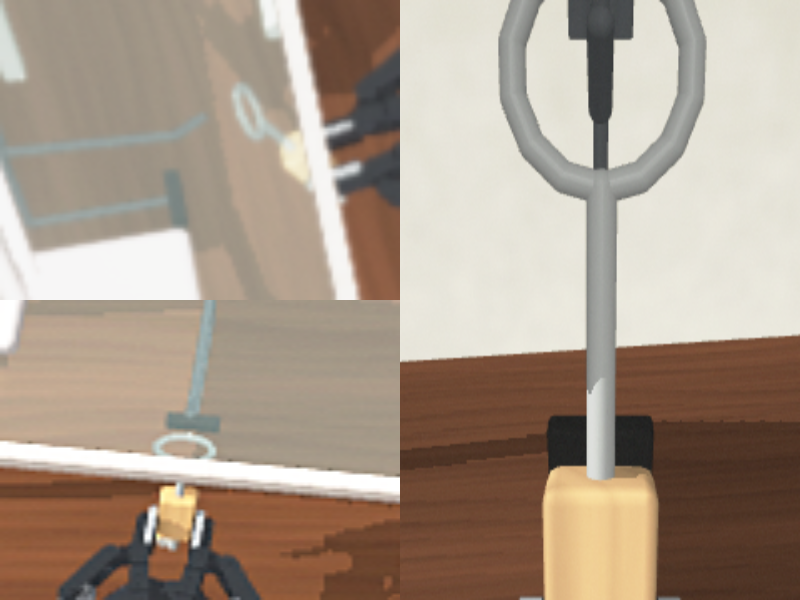

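>>> {"method": "servo_tool", "body": {"targets": [[0.1, 0.006, -0.001, 0.002, 0, 0, 0], [0.1, 0.012, -0.0015, 0.002, 0, 0, 0], [0.1, 0.018, -0.002, 0.001, 0, 0, 0], [0.1, 0.022, -0.0025, 0.0, 0, 0, 0], [0.1, 0.0255, -0.003, -0.001, 0, 0, 0], [0.1, 0.0255, -0.003, -0.001, 0, 0, 0]]}}

```text
clock: 18.2
position: [641.6, 12.5, 109.2]
eef_rot: [0.033, 0.817, -0.048, 0.574]
contact_force: [0.1, -0.1, -1.7]
opening: 22.7
```

```bash
python3 look.py 9
```

```text
t 18.35 pos [641.1025  12.5881 109.0504] err [-0.2 -0.5 -0.9] roterr [0. 0. 0.] F [ 1.1626  1.31   -1.1116] M [0.0685 0.6512 0.005 ] open 22.754602636364687 j [ 0.0108  0.5158  2.3511  3.2886  0.9517 -1.6126] tz [ 0.9341 -0.1092 -0.34  ]
eye in hook -19.494550815197986 -0.08886284087173552 14.452211007523317
-45 17 [-0.0253  0.0031  0.0025]
-28 16 [-0.0084  0.0011  0.0015]
-20 14 [-0.0005  0.0001 -0.0005]
-14 10 [ 0.0055 -0.0006 -0.0045]
-8 4 [ 0.0114 -0.0013 -0.0105]
-5 -3 [ 0.0144 -0.0016 -0.0175]
-3 -8 [ 0.0164 -0.0019 -0.0225]
```

View pics/c9.png

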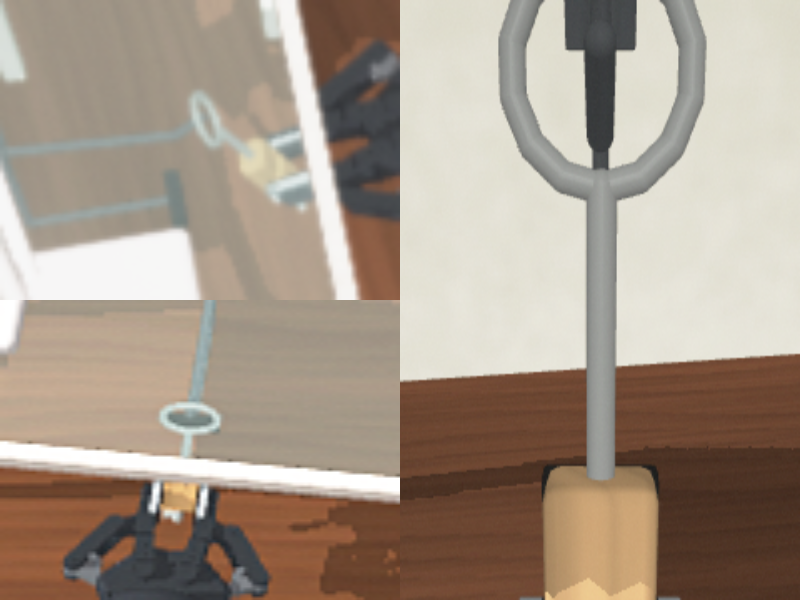

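>>> {"method": "servo_tool", "body": {"targets": [[0.1, 0.003, -0.0003, -0.002, 0, 0, 0], [0.1, 0.0055, -0.0006, -0.0045, 0, 0, 0], [0.1, 0.0085, -0.001, -0.0075, 0, 0, 0], [0.1, 0.0115, -0.0013, -0.0105, 0, 0, 0], [0.1, 0.0115, -0.0013, -0.0105, 0, 0, 0]]}}

```text
clock: 18.98
position: [653.1, 11.2, 98.4]
eef_rot: [0.033, 0.817, -0.048, 0.574]
contact_force: [-0.3, -0.3, -2.1]
opening: 22.6
```

```bash
python3 look.py 10
```

```text
t 19.125 pos [652.7586  11.2951  98.6504] err [-0.2 -0.5 -0.9] roterr [0. 0. 0.] F [ 0.0676 -0.5766 -1.6127] M [0.0983 0.6375 0.0453] open 22.66529988627295 j [ 0.0068  0.5546  2.3213  3.2831  0.9607 -1.6097] tz [ 0.9342 -0.1092 -0.3398]
eye in hook -7.793689080261408 0.010520646629604107 4.060466017139902
-45 17 [-0.0369  0.0044  0.0129]
-28 16 [-0.0201  0.0024  0.0119]
-20 14 [-0.0121  0.0014  0.0099]
-14 10 [-0.0062  0.0007  0.0059]
-8 4 [-0.0002  0.     -0.0001]
-5 -3 [ 0.0028 -0.0003 -0.0071]
-3 -8 [ 0.0048 -0.0006 -0.0121]
```

View pics/c10.png

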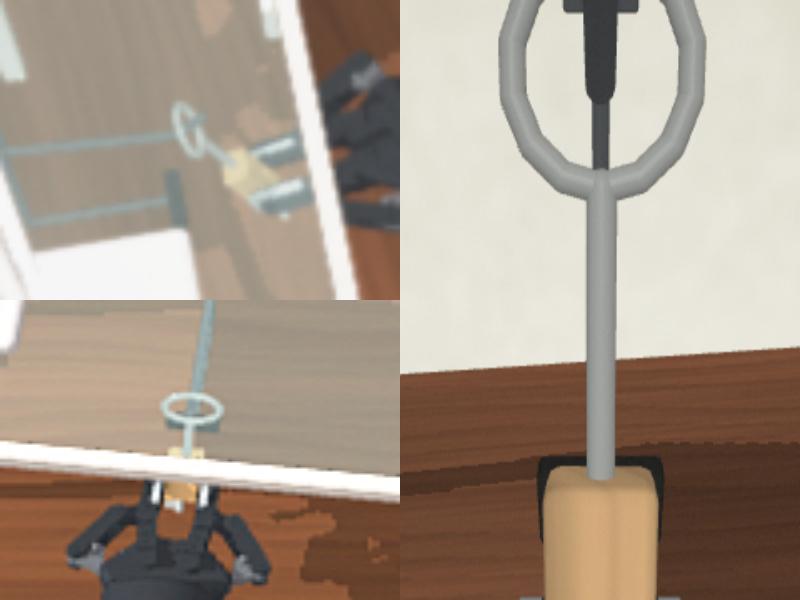

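>>> {"method": "servo_tool", "body": {"targets": [[0.1, 0.0015, -0.0001, -0.0035, 0, 0, 0], [0.1, 0.003, -0.0003, -0.007, 0, 0, 0], [0.1, 0.004, -0.0005, -0.0095, 0, 0, 0], [0.1, 0.005, -0.0006, -0.0115, 0, 0, 0], [0.1, 0.005, -0.0006, -0.0115, 0, 0, 0]]}}

```text
clock: 19.75
position: [657.9, 10.7, 87.0]
eef_rot: [0.033, 0.817, -0.048, 0.574]
contact_force: [-0.3, -0.5, -2.4]
opening: 22.8
```

```bash
python3 look.py 11
```

```text
t 19.9 pos [657.8687  10.7027  87.3123] err [-0.2 -0.5 -0.9] roterr [0. 0. 0.] F [ 0.088   0.3186 -1.5611] M [0.0597 0.5697 0.0102] open 22.867972971394053 j [ 0.0051  0.5912  2.3036  3.2793  0.9797 -1.6059] tz [ 0.9343 -0.1092 -0.3395]
eye in hook -2.6794703493169583 0.02643490139689657 -7.268043322917833
-45 17 [-0.042   0.005   0.0243]
-28 16 [-0.0251  0.003   0.0233]
-20 14 [-0.0172  0.002   0.0213]
-14 10 [-0.0112  0.0013  0.0173]
-8 4 [-0.0053  0.0006  0.0113]
-5 -3 [-0.0023  0.0002  0.0043]
-3 -8 [-0.0003  0.     -0.0007]
```

View pics/c11.png

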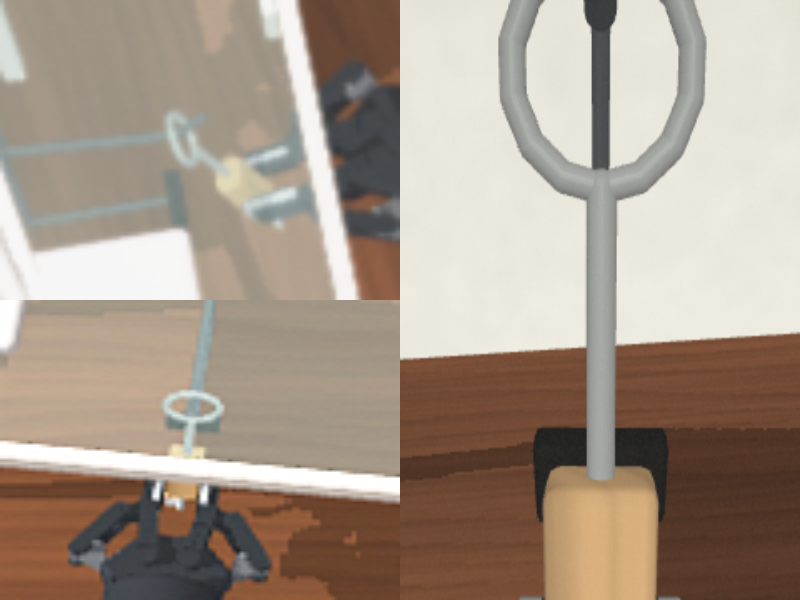

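View pics/w11.png

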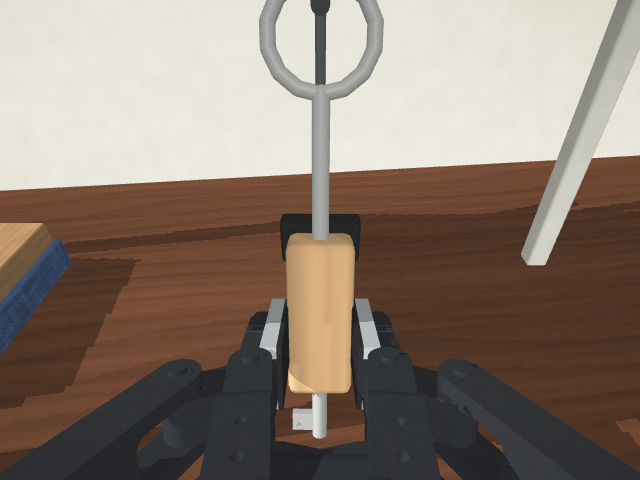

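>>> {"method": "servo_tool", "body": {"targets": [[0.1, 0, 0, -0.001, 0, 0, 0], [0.1, 0, 0, -0.002, 0, 0, 0], [0.1, 0, 0, -0.0025, 0, 0, 0], [0.1, 0, 0, -0.0025, 0, 0, 0]]}}

```text
clock: 20.4
position: [657.9, 10.7, 84.8]
eef_rot: [0.033, 0.817, -0.048, 0.574]
contact_force: [-0.9, -0.1, -1.8]
opening: 22.8
```

```bash
python3 look.py 12|head -3
```

```text
t 20.55 pos [657.9178  10.7361  84.8498] err [-0.2 -0.5 -0.9] roterr [0. 0. 0.] F [ 0.7193  0.0319 -0.3012] M [0.0799 0.6073 0.0144] open 22.569068574060577 j [ 0.0051  0.5986  2.3018  3.2787  0.9853 -1.605 ] tz [ 0.9343 -0.1091 -0.3394]
eye in hook -2.6424442387104157 0.07057558435181877 -9.72813631107607
-45 17 [-0.0421  0.005   0.0267]
```

>>> {"method": "servo_tool", "body": {"targets": [[0.35, 0, 0, 0, 0, 0, 0], [0.6, 0, 0, 0, 0, 0, 0], [0.8, 0, 0, 0, 0, 0, 0], [1, 0, 0, 0, 0, 0, 0], [1, 0, 0, 0, 0, 0, 0], [1, 0, 0, 0, 0, 0, 0], [1, 0, 0, 0, 0, 0, 0], [1, 0, 0, 0, 0, 0, 0]]}}

```text
clock: 21.55
position: [657.8, 10.7, 84.8]
eef_rot: [0.033, 0.817, -0.048, 0.574]
contact_force: [-0.5, 0.1, -0.6]
opening: 85.1
```

```bash
python3 look.py 13|head -3
```

```text
t 21.7 pos [657.8884  10.6833  84.782 ] err [-0.2 -0.5 -0.9] roterr [0. 0. 0.] F [-0.7882  0.3445  0.082 ] M [ 0.041   0.4482 -0.0135] open 85.29256681228286 j [ 0.0051  0.5986  2.3018  3.2787  0.9853 -1.605 ] tz [ 0.9342 -0.1092 -0.3395]
eye in hook -2.653177200534677 0.013273175967836046 -9.799833825152973
-45 17 [-0.042   0.005   0.0268]
```

View pics/w13.png

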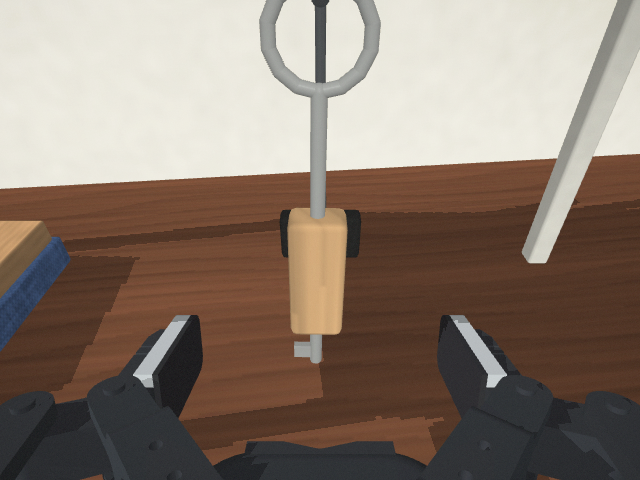

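View pics/c13.png

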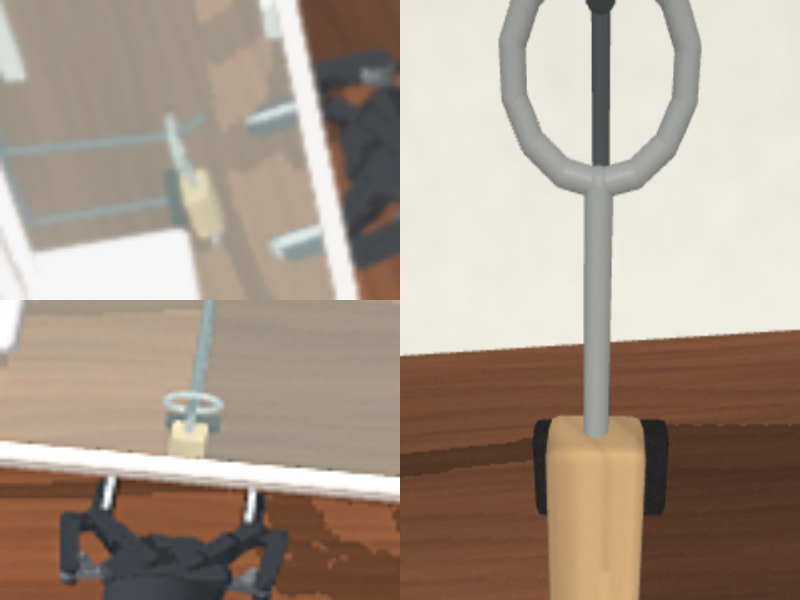

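>>> {"method": "servo_tool", "body": {"targets": [[1, -0.008, 0.001, 0.003, 0, 0, 0], [1, -0.025, 0.003, 0.009, 0, 0, 0], [1, -0.045, 0.005, 0.016, 0, 0, 0], [1, -0.07, 0.008, 0.022, 0, 0, 0], [1, -0.095, 0.011, 0.026, 0, 0, 0], [1, -0.12, 0.014, 0.028, 0, 0, 0], [1, -0.128, 0.015, 0.03, 0, 0, 0], [1, -0.128, 0.015, 0.03, 0, 0, 0]]}}

```text
clock: 22.7
position: [529.7, 25.9, 115.0]
eef_rot: [0.033, 0.817, -0.048, 0.574]
contact_force: [0.7, -1.1, 0.5]
opening: 85.2
```

>>> {"method": "servo_tool", "body": {"targets": [[1, 0, 0, 0, 0, 0, 0], [1, 0, 0, 0, 0, 0, 0], [1, 0, 0, 0, 0, 0, 0], [1, 0, 0, 0, 0, 0, 0], [1, 0, 0, 0, 0, 0, 0], [1, 0, 0, 0, 0, 0, 0], [1, 0, 0, 0, 0, 0, 0], [1, 0, 0, 0, 0, 0, 0]]}}

```text
clock: 23.7
position: [529.9, 25.7, 114.8]
eef_rot: [0.033, 0.817, -0.048, 0.574]
contact_force: [0.7, -0.5, -0.7]
opening: 85.4
```

```bash
python3 look.py 14|head -2; python3 -c "
from h import *
a=snap('wrist','w15');b=load('w14')
print(np.abs(a['image'].astype(int)-b['image']).mean())"
```

```text
t 23.85 pos [529.8465  25.7169 114.7709] err [-0.2 -0.5 -0.9] roterr [0. 0. 0.] F [ 0.5114  0.0587 -0.7257] M [ 0.0118  0.4239 -0.0429] open 85.82373879056458 j [ 0.0716  0.4447  2.5709  3.34    1.1007 -1.5966] tz [ 0.9342 -0.1092 -0.3396]
eye in hook -131.57027597138068 -0.2895911424204341 20.18791358800513
1.2904817708333334
```

View pics/w14.png

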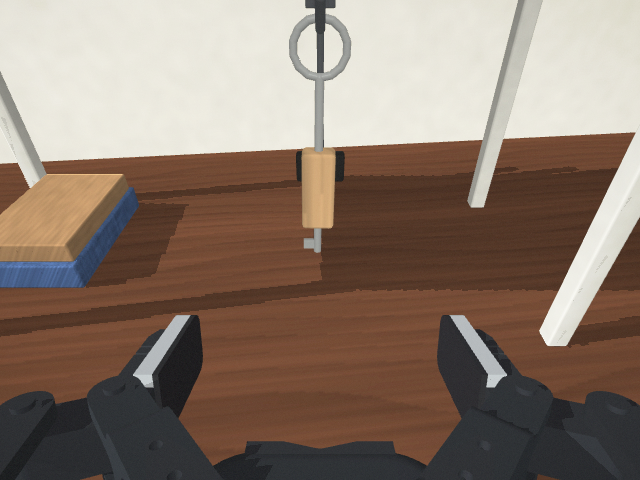

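View pics/s14.png

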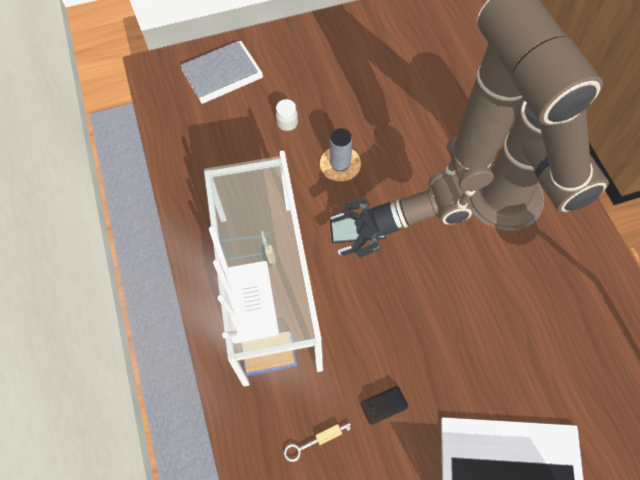

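```bash
python3 -c "
from h import *
print(order.sign_off())"
```

```text
the job is handed in; nothing more can be done
None
```

The speaker stands on the coaster and the key hangs on the hook. I handed the job in at about 24 s of the 67 s allowed.

- **Speaker:** gripped near its top with the tool tilted 20°, carried over and set down upright. Its top centre measured (411, -245), against the coaster's centre at (410, -244). That puts the whole base on the cork, and it still stood there in the last scene picture.
- **Key:** of the two look-alikes I took the one nearer the base. I threaded its ring over the lip of the hook and released it just before the ring touched the bar. In the last wrist view the ring hangs on the hook behind the lip, and the grip leans against the rubber stop. It looked still about 2 s after release. A frame-to-frame comparison gave a mean pixel difference of 1.3, which I took for image noise without checking further.
- **Other things:** the mouse, jar and phone look unmoved in the final pictures, and I never touched them. The gripper was back out of the shelf, touching nothing, and the force readings stayed small (about 7 N at most).

**Disagreements:**
- When I first tilted the key, the arm stopped at the limits of joints 3, 4 and 6. I turned the wrist over in free space and carried on.
- Two ways of measuring the ring's sideways position differed by about 2 mm, which is well inside the ring's clearance.

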